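Moisture check on a chopping board before oiling

ROBOT

A 7-joint arm with a two-finger parallel gripper is mounted at the origin on a cart in front of the work surface, level with it; the furniture and walls round the work are solid. World frame = base frame: x ahead of the robot, y to its left, z up, the work surface at z = 0. Lengths are in mm, angles in rad, forces in N, time in s.
With the tool pointing down it reaches from about 400 to 875 mm from the base axis. Payload 4.4 kg.
Tool frame: the origin (TCP) lies midway between the tips of the shut fingers; the grasp point (between the pads) lies 19 mm behind it; x points along the fingers, z is the direction in which the jaws open and shut, and the axes are right-handed (so a half turn about x gives the same grasp; the last joint's range is limited). The gripper opens to 85 mm and grips with 20 to 120 N. Pads are 22 mm wide; open, the fingers measure 114 mm over their backs; the gripper's body (76 mm by 85 mm) begins 54 mm behind the grasp point. The pads swing forward as they close: fully open they stand 13 mm farther back than shut.
Start: joints at [1.204, 0.628, 0.038, 1.517, -0.027, 0.996, -0.02], TCP at [192.613, -620.821, 231.313] pointing down, gripper open.
Joint ranges: [-3.06, 3.06], [-0.37, 2.12], [-1.25, 1.32], [0.18, 2.47], [-1.1, 4.24], [0.23, 1.98], [-2.94, 2.94]. Speed limits (rad/s): [2.57, 2.57, 3.14, 3.14, 3.14, 3.14, 3.14].

INTERFACE

Orientations are given as [roll, pitch, yaw] about the fixed x, y, z axes, in that order (R = Rz(yaw) Ry(pitch) Rx(roll)).
In Python, from cell import ctrl gives the robot as it stands. The module is installed in compiled form; this text tells all that it offers.
- The arm moves only by the tool servo_tool, never from a script. Its argument "rows" is a list of rows, each an object of numbers: "dx", "dy", "dz": the shift along the tool's x, y, z in units of 750 mm (1.0 is 750 mm); "wx", "wy", "wz": the turn, a rotation vector about the tool's x, y, z in units of 6 degrees (1.0 is 6 degrees); "fingers": the closure, from 0 (fully open) to 1 (shut). In form: [{"dx": .., "dy": .., "dz": .., "wx": .., "wy": .., "wz": .., "fingers": ..}, ...]. A call has 1 to 5 rows; each row shifts and turns the commanded pose from where the row before left it, along the tool's axes as they then stand; what a row does not reach is not made up. A row lasts 1/8 s, in which the tool goes at most 62.5 mm and 10.7 degrees, less where a joint would pass 70% of its speed; a pose out of reach is approached as far as the arm can. A call with a number of a shift or a turn outside -1 to 1 is refused whole. A call with a gripper value outside its range is refused whole. The fingers move at their own pace and stop on an object; the grip force is fixed at half the most. Time passes only in rows, so rows that do not move let the fingers close. It gives the time, the measured TCP pose, the force and the opening at its end, in the units of the state.
- ctrl.read_state(): the state, without advancing time (a new reading comes with each control period).
- ctrl.get_image(name): name is "side" or "top" or "wrist"; returns the picture (420x560x3 uint8, red, green, blue); there is no depth.
- ctrl.camera_info(name): a dict with "fovy" (degrees; the focal length in pixels is half the picture's height over the tangent of half this angle, whatever the lens; pixels are square), "cx", "cy" (the principal point, pixels), "R" (3x3) and "t" (3): a world point X has camera coordinates R X + t. Camera axes: x right, y down, z forward; pixel columns grow to the right and rows downward; lengths in mm; the calibration is good to about 2 mm. A picture is of the moment at which its call begins: read the wrist's pose just before it. camera_info takes no time and is no camera call; for the wrist camera it gives the pose at the moment of the call.
- ctrl.finish_job(): hands the job in, once; it reports no verdict.
Trained networks look in the newest picture that a camera, given by its name, has taken for a name from the list of things; names that differ only in an ending like _2 or _b are one class to them, and where a whole thing is asked for, a point or a joint stands for the part that bears it (a point fixed in the world has none). Each returns a list of dicts, best first, with "conf" (0 to 1); they miss things now and then, are a little off and sometimes report something else, mostly with a low value. They report only what shows in the picture. A call takes as long as a camera call. They do not tell look-alikes from the thing itself.
- ctrl.search_frame(label, camera): "extent" ([centre column, centre row, width, height] in pixels, round what is visible of it).
- ctrl.silhouettes(label, camera): "region" (420x560 bool, what is visible of it) and "extent" ([centre column, centre row, width, height] in pixels, round what is visible of it).
- ctrl.mark_of(label, camera): "point" ([column, row] in pixels: a listed point, or the origin of a listed thing).
The state is a dict: "clock": time; "qpos": joint angles; "qd": joint speeds; "tau": joint torques, N m; "eef_pos": TCP position; "tool_rot": TCP orientation; "force": force on the tool from outside, world axes, zero at the start; "torque": the same for the moment, N m; "width": finger opening in mm.
Only numpy, scipy, OpenCV 4.12 (cv2) and the standard library are available. Lean on these libraries where they do the work, as an engineer would, in place of code of your own. Each camera call takes 0.05 s, during which the arm holds its last target.

TASK

The chopping board is to be oiled, so check first that it is dry: push it along the worktop, without lifting it, into the metal corner stop until it is flush against both bars. Then take the moisture meter out of its stand and hold it upright on the chalk ring drawn on the board, its two spring pins inside the ring and on the line along the grain, pressed gently so that both pins are about half way in and never right home. Finish while still holding the meter there for its reading, and leave all the other things where they stand.

Things in the scene. Friction and masses are not known exactly. Their poses are not given: they have to be found in the camera images.
- board: Dark wooden chopping board, loose, 160 mm (x) by 240 mm (y, along the grain) by 22 mm thick, 0.4 to 0.75 kg, flat on the worktop. Origin at the centre of its underside; z up. Hanging hole of 19 mm at x = -54, y = +90 mm. It starts to the near right of its place in the corner stop, turned up to 0.32 rad from it.
- board_corner (a point): The far left lower corner of the board (x = +80, y = +120, z = 0 mm in the board's frame): when the board is seated it coincides with the origin of the corner stop.
- board_ring (a point): Centre of the ring of 44 mm diameter drawn in thin white chalk line on the board's top face (x = +12, y = -52, z = +22 mm in the board's frame); a thin line across the ring runs along the grain (the board's y). Same axes as the board.
- corner_stop: Fixed on the worktop: two aluminium bars, 20 mm wide, 14 mm high. Origin at the inner corner on the worktop; +x away from the robot, +y left (yaw within 0.09 rad). Far bar: face in the plane x = 0, from y = -326 to +14 mm. Left bar: face in the plane y = 0, from x = -126 to -10 mm. Seated, the board touches both faces, its centre at x = -80, y = -120 mm here.
- stand: Stand of the meter, fixed to the worktop: black foot 86 x 96 x 10 mm and a grey block 50 x 66 mm, up to 62 mm high, with an upright pocket for the meter's nose. Origin at the centre of its underside, at the left or at the right of the work (it changes places with the mug).
- meter: Moisture meter, loose, 0.14 to 0.24 kg, upright in the stand, pins down; lifts straight out (60 mm to be clear). White housing 26 (x) by 46 (y, over the flat sides to grip) by 112 mm high; below it a black nose 18 x 38 mm, 38 mm long, then two steel pins, 12 mm out. Origin under the housing, 62 mm above the worktop at the start, z up. Display on the -x face; it may be used either way round.
- meter_grip (a point): Point on the meter's axis 80 mm above its origin, a good height for the finger pads, which close along the meter's y.
- meter_tip (a point): Point midway between the two pin tips when the pins are fully out (z = -50 mm in the meter's frame, so 130 mm below meter_grip). The pins are 26 mm apart along the meter's y.
- pin_a (a joint): Travel of the pin at +y of the meter: 0 = fully out, 0.012 m = right home. Each pin has its own spring: 0.7 N at the start of its travel, 3.5 N right home, so both pins half way take about 4 N.
- pin_b (a joint): Travel of the pin at -y of the meter, as pin_a.
- mug: Cream spotted mug with a handle, 93 mm high; changes places with the stand. Leave alone. Origin at its underside.
- oil_jar: Small amber jar with a white lid, 48 mm across, 80 mm high, right of the stop. Leave alone. Origin at its underside.
- tin: Food tin, 75 mm across, 110 mm high, left of the stop. Leave alone. Origin at its underside.
- tape: Roll of masking tape, 104 mm across, 25 mm high, lying at the near left. Leave alone. Origin at its underside.
- sanding_block: Cork sanding block, 62 x 112 x 28 mm, at the right. Leave alone. Origin at its underside.
- salt: Salt shaker with a pale cap, 44 mm across, 109 mm high, at the left. Leave alone. Origin at its underside.
Things that resemble listed ones, but are neither listed nor needed, are in the scene too. What is meant by the meter is not red, and is the larger of those in its own colour.

How it is judged (in metres and radians):
On the way, in this order (a step that is already met when the one before it is completed fails the run):
1. the board is pushed home: flush against both bars of the corner stop (x of board_corner in the frame of corner_stop between -0.006 and 0.003 m and y of board_corner in the frame of corner_stop between -0.006 and 0.003 m and angle between the x axis of board and the x axis of corner_stop, either way round below 0.035 rad and linear speed of board below 0.02 m/s), for 0.2 s.
2. the meter is lifted clear of its stand in the gripper (z of meter in the frame of stand above 0.112 m and contact force between the fingers and meter above 1 N), for 0.1 s.
At the end, for the whole second after the job is handed in: Board seated: corner within 6 mm of both bars, square within 0.035 rad. Meter held by the gripper, at rest, upright within 0.09 rad, pin line within 0.15 rad of the grain, pins' midpoint within 8 mm of the ring's centre, both pins 2.5 to 10.5 mm in, 1.5 to 8 N on the board, fingers off the board (x of board_corner in the frame of corner_stop between -0.006 and 0.003 m and y of board_corner in the frame of corner_stop between -0.006 and 0.003 m and angle between the x axis of board and the x axis of corner_stop, either way round below 0.035 rad and horizontal distance between meter_tip and board_ring below 0.008 m and angle between meter's own z axis and vertical below 0.09 rad and angle between the y axis of meter and the y axis of board, either way round below 0.15 rad and value of joint pin_a between 0.0025 and 0.0105 m and value of joint pin_b between 0.0025 and 0.0105 m and contact force between meter and board between 1.5 and 8 N and contact force between the fingers and meter above 1 N and contact force between the fingers and board below 0.2 N and linear speed of each of meter, board below 0.01 m/s); the arm keeps its last pose, push and grip.
It fails at once if the board is lifted or tipped (height (world z) of board above 0.012 m or angle between board's own z axis and vertical above 0.1 rad).
It fails at once if a pin is driven right home or the meter is pressed hard on the board (value of joint any of pin_a, pin_b above 0.0117 m or contact force between meter and board above 14 N).
It fails at once if one of the other things is pushed more than 3 cm from its place (distance of any of mug, oil_jar, tin, tape, sanding_block, salt from where it was at the start of the episode above 0.03 m).
It also fails if it takes over 64 s, if anything falls off the work surface, if the arm or the gripper's body presses on something with over 40 N, if the wrist force passes 120 N, or if a joint passes its speed limit or range.

## Working session

There is one attempt and no reset: what is moved stays moved. The work goes in short steps, Python scripts to look and compute and a tool call to move; the robot and the scene stay as the last step left them, time stands still between calls to the robot, and variables do not carry over. Pictures are saved under pics/ and viewed, and the job is handed in when it is done.

Besides the shell and the picture viewer there is one more tool, called as name([rows], argument=value, ...), one row to a line, values as JSON. servo_tool: Moves the arm, as the interface text tells. Its arguments: {"type":"object","properties":{"rows":{"type":"array"}},"required":["rows"]}

```bash
ls; mkdir -p pics
python3 - <<'E'
from cell import ctrl
import cv2
s=ctrl.read_state();print(s)
for n in("side","top","wrist"):
    im=ctrl.get_image(n);cv2.imwrite(f"pics/{n}0.png",im[:,:,::-1]);print(n,ctrl.camera_info(n))
E
```

```text
pics
{'clock': 0.0, 'qpos': array([ 1.20422176,  0.62937096,  0.03838153,  1.5183621 , -0.02697263,
        0.99626699, -0.02000178]), 'qd': array([ 3.35557846e-04, -7.83430440e-04,  4.52362739e-04,  1.66908509e-03,
        4.44857539e-08,  4.49449948e-04,  1.51501220e-03]), 'tau': array([-5.79369098e-04, -5.63405085e+01,  1.22572806e+00, -1.93451142e+01,
        1.09319069e-02,  1.05787633e-02, -8.66778649e-07]), 'eef_pos': array([ 192.4410221 , -620.21619664,  230.37376591]), 'tool_rot': array([-3.13450225,  1.56890522,  1.87872343]), 'force': array([-0.30111335,  0.19650393, -0.27144503]), 'torque': array([-0.00568575,  0.01358958,  0.03538688]), 'width': 85.43619703315008}
side {'fovy': 55.57243534446052, 'cx': 280.79663583492055, 'cy': 202.17053865805303, 'R': array([[ 0.99912392, -0.03791692, -0.01771173],
       [-0.03351821, -0.47160319, -0.88117362],
       [ 0.02505849,  0.88099531, -0.47246094]]), 't': array([-541.7151199 ,   93.76164023, 1419.13005069])}
top {'fovy': 51.05200765172852, 'cx': 272.64589227755624, 'cy': 204.9806897828765, 'R': array([[ 0.02667477, -0.99935884,  0.02388226],
       [-0.98759796, -0.03004353, -0.15410274],
       [ 0.15472144, -0.01947541, -0.98776616]]), 't': array([ -70.45109673,  561.12354159, 1316.96811944])}
wrist {'fovy': 69.84566349349187, 'cx': 277.7547696017054, 'cy': 210.58956367138362, 'R': array([[ 2.96204156e-01, -9.55124614e-01, -2.64292339e-04],
       [-9.09997820e-01, -2.82293419e-01,  3.03668227e-01],
       [-2.90115606e-01, -8.97072853e-02, -9.52777801e-01]]), 't': array([-649.15773664,  -38.65147791,  378.99581555])}
```

View pics/top0.png

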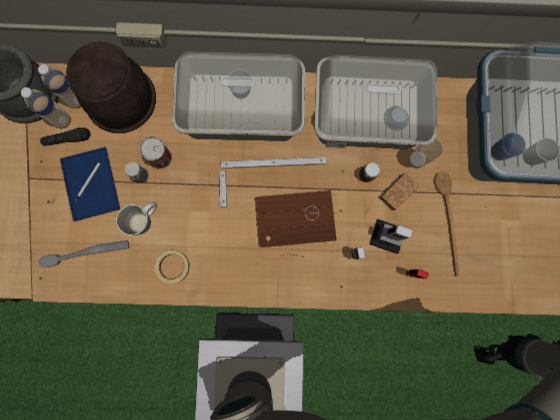

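View pics/side0.png

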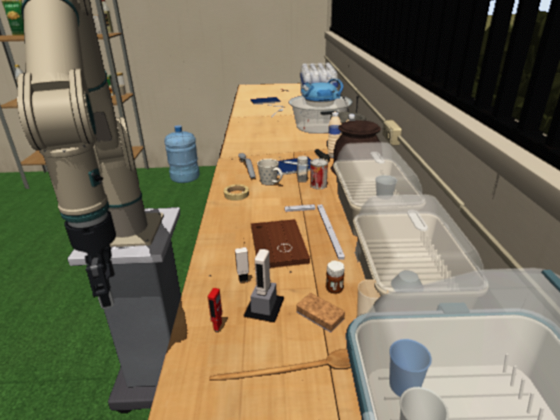

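View pics/wrist0.png

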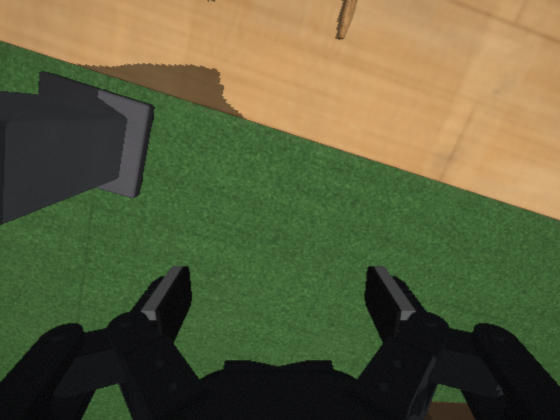

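The top view shows the board around (295,218) with its hole at (268,238), the corner stop's inner corner near (227,167), and the stand with the white meter at (390,235). The small white look-alike is at (358,254) and the red one at (418,273). Next I'll measure them.

```bash
cat > h.py <<'E'
import numpy as np, cv2
from cell import ctrl
from scipy.spatial.transform import Rotation as Rn
def K(ci): 
    f=210/np.tan(np.radians(ci['fovy'])/2); return f
def unproj(ci,px,z):
    f=K(ci);d=np.array([(px[0]-ci['cx'])/f,(px[1]-ci['cy'])/f,1.])
    R=ci['R'];c=-R.T@ci['t'];w=R.T@d
    return c+w*(z-c[2])/w[2]
def proj(ci,X):
    p=ci['R']@np.asarray(X,float)+ci['t'];f=K(ci)
    return np.array([ci['cx']+f*p[0]/p[2],ci['cy']+f*p[1]/p[2]])
def crop(im,x0,y0,x1,y1,k,name):
    cv2.imwrite(name,cv2.resize(im[y0:y1,x0:x1],None,fx=k,fy=k,interpolation=cv2.INTER_CUBIC)[:,:,::-1])
def tool(s):
    return Rn.from_euler('xyz',s['tool_rot']).as_matrix()
E
python3 - <<'E'
from h import *
im=ctrl.get_image('top')
crop(im,200,140,340,260,5,'pics/t1.png'); crop(im,335,150,445,290,4,'pics/t2.png')
ci=ctrl.camera_info('top')
for n,z in(('board',0),('board_ring',22),('board_corner',0),('corner_stop',0),('stand',0),('meter',62),('meter_grip',142),('mug',0),('oil_jar',0),('tin',0),('tape',0),('sanding_block',0),('salt',0)):
    for d in ctrl.mark_of(n,'top')[:3]: print(n,d['conf'],d['point'],unproj(ci,d['point'],z).round(1))
E
```

```text
board 0.6 [293.8, 216.9] [ 533.5 -123.7    0. ]
board_ring 0.72 [313.1, 212.9] [ 545.1 -182.7   22. ]
board_corner 0.92 [258.7, 197.4] [593.1 -10.    0. ]
corner_stop 0.93 [227.4, 171.7] [674.1  93.6   0. ]
corner_stop 0.48 [141.1, 175.3] [653.4 369.2   0. ]
stand 0.8 [388.0, 235.7] [ 482.1 -425.1    0. ]
meter 0.68 [356.3, 254.4] [ 417.  -310.3   62. ]
meter 0.67 [413.0, 274.2] [ 362.6 -481.3   62. ]
meter 0.59 [390.4, 234.5] [ 480.2 -414.7   62. ]
meter_grip 0.67 [417.1, 273.7] [ 363.7 -465.6  142. ]
meter_grip 0.61 [400.5, 232.3] [ 479.6 -420.6  142. ]
meter_grip 0.48 [358.9, 254.8] [ 412.2 -300.7  142. ]
mug 0.59 [145.0, 215.9] [522.6 347.5   0. ]
oil_jar 0.74 [364.2, 173.2] [ 683.4 -350.1    0. ]
tin 0.65 [159.9, 157.0] [715.7 313.3   0. ]
tape 0.65 [175.6, 266.7] [366.3 241.6   0. ]
tape 0.16 [364.6, 174.0] [ 680.8 -351.4    0. ]
sanding_block 0.58 [397.6, 189.8] [ 631.9 -458.4    0. ]
salt 0.92 [141.4, 177.3] [646.8 367.8   0. ]
```

View pics/t1.png

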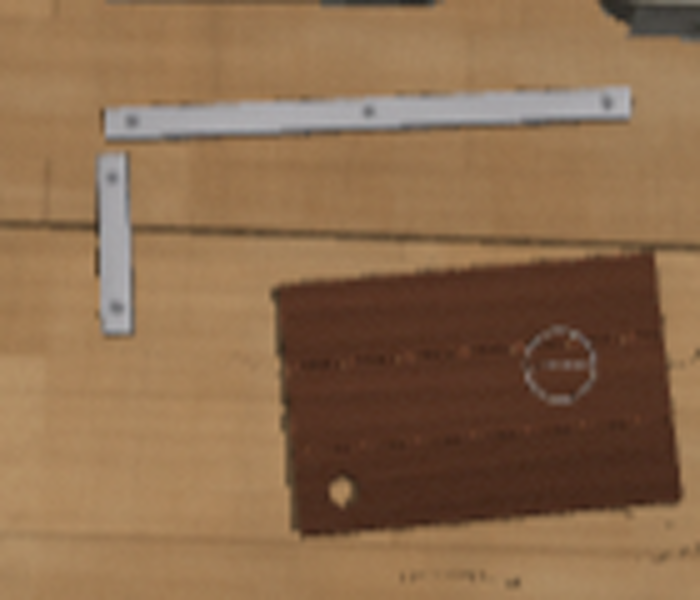

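View pics/t2.png

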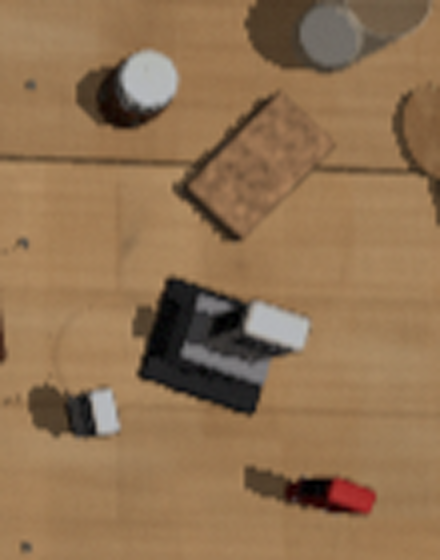

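Run:
```python
from h import *
ci=ctrl.camera_info('top'); print('cam',-ci['R'].T@ci['t'])
c=lambda x,y,x0=200,y0=140,k=5:((x+.5)/k-.5+x0,(y+.5)/k-.5+y0)
P=[unproj(ci,c(*p),22)[:2] for p in((276,288),(653,252),(681,498),(298,535))]
Q=np.array([[80,120],[80,-120],[-80,-120],[-80,120.]])
P=np.array(P);print(P.round(1))
cP=P.mean(0);H=Q.T@(P-cP);a=np.arctan2(H[0,1]-H[1,0],H[0,0]+H[1,1]);print('board',cP,a)
A,B=[unproj(ci,c(*p),14)[:2] for p in((107,139),(631,120))]
print('far bar',A,B,np.arctan2(*(A-B)[::-1])-np.pi/2)
C,D=[unproj(ci,c(*p),14)[:2] for p in((126,153),(131,333))]
print('left bar',C,D,np.arctan2(*(C-D)[::-1]))
e=lambda x,y:c(x,y,335,150,4)
print('foot',[unproj(ci,e(*p),10)[:2].round(1) for p in((173,277),(275,312),(250,414),(140,378))])
print('mtop',[unproj(ci,e(*p),174)[:2].round(1) for p in((250,300),(311,323),(300,352),(243,333))])
```

```text
cam [ 352.28052826  -27.89929485 1389.00974523]
[[ 589.5    2.1]
 [ 620.1 -236.2]
 [ 464.4 -254.7]
 [ 434.6  -16.7]]
board [ 527.15228591 -126.39091915] 0.1239424231568325
far bar [684.26598365 113.42470577] [ 707.76871756 -222.65148134] 0.06981908497893907
left bar [675.4878722  100.90502023] [559.26891173  92.70467466] 0.07044269889751383
foot [array([ 533.8, -390.6]), array([ 508.2, -471.6]), array([ 427.1, -450.3]), array([ 452.9, -363.6])]
mtop [array([ 497.6, -401.4]), array([ 482.7, -444. ]), array([ 462.2, -435.8]), array([ 474.3, -396.1])]
```

Run:
```python
from h import *
s=ctrl.read_state();T=tool(s);print(s['clock'],T.round(3))
ci=ctrl.camera_info('wrist');C=-ci['R'].T@ci['t'];print('camera in tool',T.T@(C-s['eef_pos']), 'view dir in tool',T.T@ci['R'][2],'right',T.T@ci['R'][0])
```

```text
0.85 [[ 0.     0.955  0.296]
 [-0.     0.296 -0.955]
 [-1.     0.     0.   ]]
camera in tool [-142.05280384   78.15919681   -0.46899613] view dir in tool [ 0.95277211 -0.30368422  0.00109922] right [-1.18671795e-03 -1.03570880e-04  9.99999290e-01]
```

servo_tool([
  {"dy": 0.0473, "dz": -0.0525, "fingers": 0.3},
  {"dy": 0.0473, "dz": -0.0525, "fingers": 0.3},
  {"dy": 0.0473, "dz": -0.0525, "fingers": 0.3},
  {"dy": 0.0473, "dz": -0.0525, "fingers": 0.3},
  {"dy": 0.0473, "dz": -0.0525, "fingers": 0.3},
])

```text
schema error: expected keys dx, dy, dz, wx, wy, wz, fingers
```

servo_tool([
  {"dy": 0.0473, "dz": -0.0525, "fingers": 0.3},
  {"dy": 0.0473, "dz": -0.0525, "fingers": 0.3},
  {"dy": 0.0473, "dz": -0.0525, "fingers": 0.3},
  {"dy": 0.0473, "dz": -0.0525, "fingers": 0.3},
  {"dy": 0.0473, "dz": -0.0525, "fingers": 0.3},
])

```text
schema error: expected keys dx, dy, dz, wx, wy, wz, fingers
```

servo_tool([
  {"wx": 1.1, "fingers": 0.3},
  {"wx": 1.1, "fingers": 0.3},
])

```text
schema error: expected keys dx, dy, dz, wx, wy, wz, fingers
```

```bash
cat >> h.py <<'E'
def rep(target=None,yaw=None):
    s=ctrl.read_state();T=tool(s)
    print('t',round(s['clock'],2),'tcp',s['eef_pos'].round(1),'yaw(tool y)',round(np.arctan2(T[1,1],T[0,1]),4),'tilt',T[2].round(4),'F',s['force'].round(1),'w',round(s['width'],1),'j',s['qpos'].round(2))
    if target is not None:
        d=np.array(target)-s['eef_pos'];print('delta units dx,dy,dz',(T.T@d/750).round(4))
    if yaw is not None: print('wx units',round(-np.degrees(yaw-np.arctan2(T[1,1],T[0,1]))/6,3))
    return s
E
python3 -c "
from h import *
rep((415,-139,0),0.07)"
```

```text
t 0.85 tcp [ 192.6 -620.8  231.3] yaw(tool y) 0.3008 tilt [-1.e+00  1.e-04  0.e+00] F [-0.1 -0.9 -1.1] w 85.7 j [ 1.2   0.63  0.04  1.52 -0.03  1.   -0.02]
delta units dx,dy,dz [ 0.3085  0.4735 -0.5257]
wx units 2.204
```

All keys are needed.

servo_tool([
  {"dx": 0, "dy": 0.0473, "dz": -0.0525, "wx": 0, "wy": 0, "wz": 0, "fingers": 0.3},
  {"dx": 0, "dy": 0.0473, "dz": -0.0525, "wx": 0, "wy": 0, "wz": 0, "fingers": 0.3},
  {"dx": 0, "dy": 0.0473, "dz": -0.0525, "wx": 0, "wy": 0, "wz": 0, "fingers": 0.3},
  {"dx": 0, "dy": 0.0473, "dz": -0.0525, "wx": 0, "wy": 0, "wz": 0, "fingers": 0.3},
  {"dx": 0, "dy": 0.0473, "dz": -0.0525, "wx": 0, "wy": 0, "wz": 0, "fingers": 0.3},
])

```text
clock: 1.48
eef_pos: [304.5, -378.8, 231.6]
tool_rot: [0.678, 1.57, -0.592]
force: [1.3, -0.1, 0.5]
width: 59.8
```

servo_tool([
  {"dx": 0, "dy": 0.0473, "dz": -0.0525, "wx": 0, "wy": 0, "wz": 0, "fingers": 0.3},
  {"dx": 0, "dy": 0.0473, "dz": -0.0525, "wx": 0, "wy": 0, "wz": 0, "fingers": 0.3},
  {"dx": 0, "dy": 0.0473, "dz": -0.0525, "wx": 0, "wy": 0, "wz": 0, "fingers": 0.3},
  {"dx": 0, "dy": 0.0473, "dz": -0.0525, "wx": 0, "wy": 0, "wz": 0, "fingers": 0.3},
  {"dx": 0, "dy": 0.0473, "dz": -0.0525, "wx": 0, "wy": 0, "wz": 0, "fingers": 0.3},
])

```text
clock: 2.1
eef_pos: [415.6, -138.2, 231.7]
tool_rot: [0.934, 1.57, -0.336]
force: [0.5, -0.7, 0.0]
width: 59.9
```

servo_tool([
  {"dx": 0, "dy": 0, "dz": 0, "wx": 1.1, "wy": 0, "wz": 0, "fingers": 0.3},
  {"dx": 0, "dy": 0, "dz": 0, "wx": 1.1, "wy": 0, "wz": 0, "fingers": 0.3},
])

```text
out of range: row 1 has 1.1, outside -1 to 1
```

```bash
python3 -c "
from h import *
rep((415,-139,0),0.07)
im=ctrl.get_image('wrist');cv2.imwrite('pics/w1.png',im[:,:,::-1])"
```

```text
t 2.1 tcp [ 415.6 -138.2  231.7] yaw(tool y) 0.3006 tilt [-1.e+00  1.e-03  8.e-04] F [ 0.5 -0.7  0. ] w 59.9 j [ 0.28  0.33 -0.03  2.08  0.01  0.73 -1.03]
delta units dx,dy,dz [ 0.3089 -0.0014  0.0005]
wx units 2.202
```

View pics/w1.png

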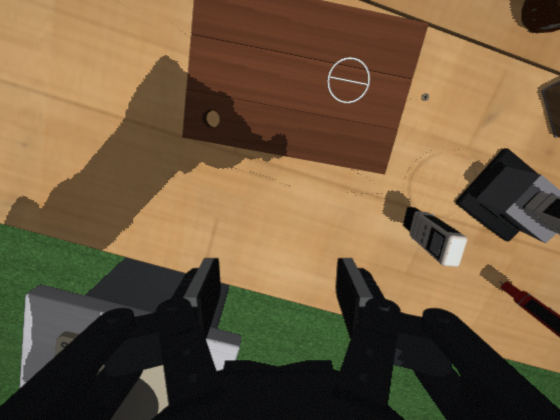

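The board's near edge runs (183,137) to (386,174), matching the top view. I'll turn the tool and lower it in front of that edge.

servo_tool([
  {"dx": 0, "dy": 0, "dz": 0, "wx": 1.0, "wy": 0, "wz": 0, "fingers": 0.3},
  {"dx": 0.07, "dy": 0, "dz": 0, "wx": 1.0, "wy": 0, "wz": 0, "fingers": 0.3},
  {"dx": 0.08, "dy": 0, "dz": 0, "wx": 0.2, "wy": 0, "wz": 0, "fingers": 0.3},
  {"dx": 0.08, "dy": 0, "dz": 0, "wx": 0, "wy": 0, "wz": 0, "fingers": 0.3},
  {"dx": 0.07, "dy": 0, "dz": 0, "wx": 0, "wy": 0, "wz": 0, "fingers": 0.3},
])

```text
clock: 2.78
eef_pos: [403.7, -142.5, 39.8]
tool_rot: [-1.395, 1.535, -2.894]
force: [-1.0, -0.3, -0.0]
width: 59.3
```

```bash
python3 -c "
from h import *
rep((415,-139,0),0.07)
ci=ctrl.camera_info('wrist');im=ctrl.get_image('wrist');cv2.imwrite('pics/w2.png',im[:,:,::-1])
im=ctrl.get_image('side');crop(im,220,180,360,300,5,'pics/s2.png')"
```

```text
t 2.77 tcp [ 403.7 -142.5   39.8] yaw(tool y) 0.0711 tilt [-0.9994 -0.0348  0.0062] F [-1.  -0.3 -0. ] w 59.3 j [ 0.31  0.7  -0.07  2.24  0.25  0.24 -1.49]
delta units dx,dy,dz [ 0.0525  0.0173 -0.0039]
wx units 0.011
```

View pics/w2.png

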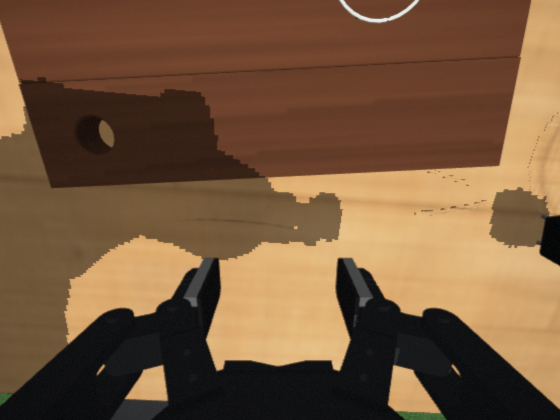

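View pics/s2.png

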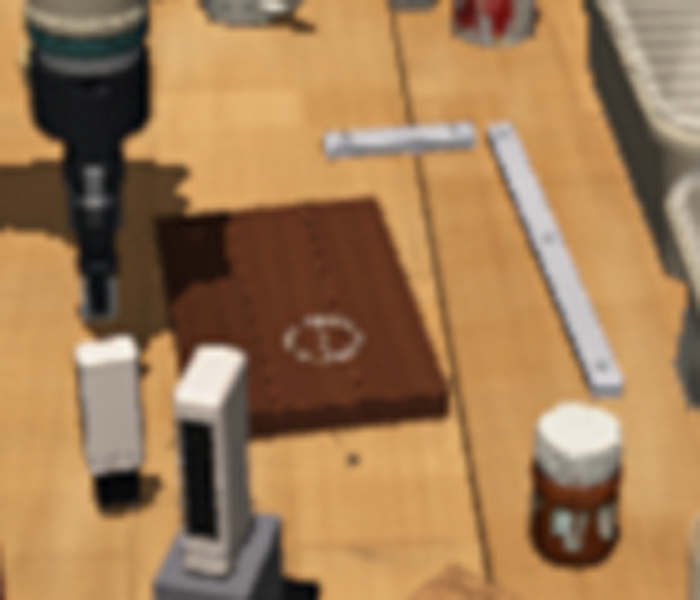

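The wrist view shows the near edge ahead of the fingers from (50,187) to (500,165). Joint 6 is close to its limit and tilts the tool, so I'll move outward a little, straighten the tool, then lower.

servo_tool([
  {"dx": 0, "dy": 0.025, "dz": -0.002, "wx": 0, "wy": 0, "wz": 0.33, "fingers": 0.3},
  {"dx": 0.03, "dy": 0, "dz": 0, "wx": 0, "wy": 0, "wz": 0, "fingers": 0.3},
  {"dx": 0.018, "dy": 0, "dz": 0, "wx": 0, "wy": 0, "wz": 0, "fingers": 0.3},
])

```text
clock: 3.25
eef_pos: [423.6, -142.1, 16.0]
tool_rot: [0.134, 1.56, -1.364]
force: [0.0, 0.6, 0.7]
width: 59.9
```

```bash
python3 -c "
from h import *
rep((430,-139,0),0.07)
im=ctrl.get_image('wrist');cv2.imwrite('pics/w3.png',im[:,:,::-1])
im=ctrl.get_image('side');crop(im,220,180,360,300,5,'pics/s3.png')"
```

```text
t 3.25 tcp [ 423.6 -142.1   16. ] yaw(tool y) 0.0723 tilt [-0.9999  0.0015  0.0108] F [0.  0.6 0.7] w 59.9 j [ 0.41  0.76 -0.23  2.22  0.8   0.24 -2.05]
delta units dx,dy,dz [ 0.0213  0.0088 -0.0037]
wx units 0.022
```

View pics/s3.png

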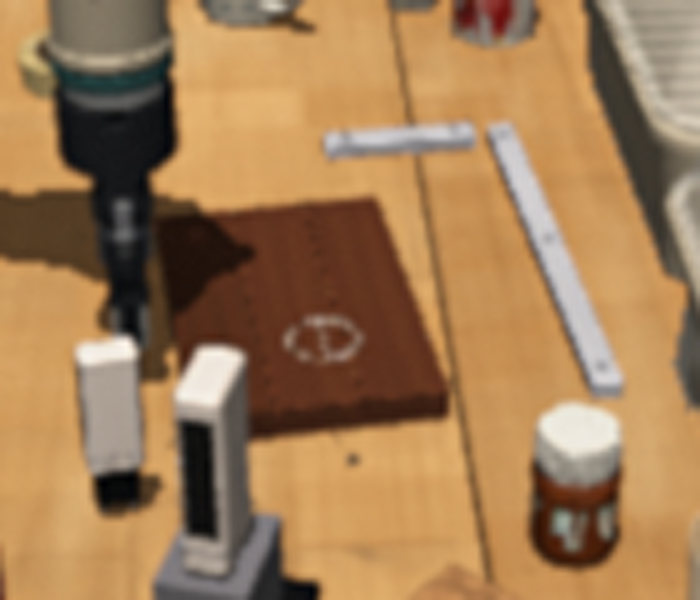

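View pics/w3.png

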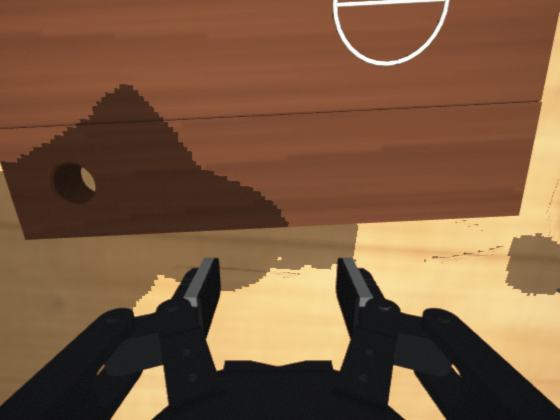

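servo_tool([
  {"dx": 0.01, "dy": 0.004, "dz": -0.003, "wx": 0, "wy": 0, "wz": 0, "fingers": 0.3},
  {"dx": 0.009, "dy": 0, "dz": 0, "wx": 0, "wy": 0, "wz": 0, "fingers": 0.3},
])

```text
clock: 3.6
eef_pos: [426.1, -139.4, 1.8]
tool_rot: [0.033, 1.56, -1.465]
force: [0.1, 0.4, -0.0]
width: 59.7
```

```bash
python3 -c "
from h import *
rep((430,-139,0),0.07)
im=ctrl.get_image('side');crop(im,220,180,360,300,5,'pics/s4.png')"
```

```text
t 3.6 tcp [ 426.1 -139.4    1.8] yaw(tool y) 0.0727 tilt [-9.999e-01  4.000e-04  1.090e-02] F [ 0.1  0.4 -0. ] w 59.7 j [ 0.42  0.8  -0.26  2.22  0.96  0.24 -2.2 ]
delta units dx,dy,dz [ 0.0023  0.0052 -0.0002]
wx units 0.025
```

View pics/s4.png

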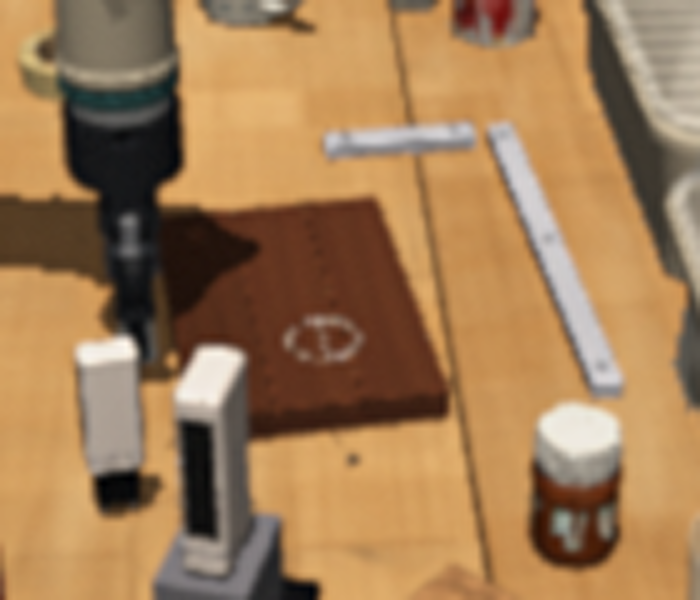

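servo_tool([
  {"dx": 0, "dy": 0.016, "dz": 0, "wx": 0, "wy": 0, "wz": 0, "fingers": 0.3},
  {"dx": 0, "dy": 0.02, "dz": 0, "wx": 0, "wy": 0, "wz": 0, "fingers": 0.3},
  {"dx": 0, "dy": 0.024, "dz": 0, "wx": 0, "wy": 0, "wz": 0, "fingers": 0.3},
  {"dx": 0, "dy": 0.024, "dz": 0, "wx": 0, "wy": 0, "wz": 0, "fingers": 0.3},
  {"dx": 0, "dy": 0.016, "dz": 0, "wx": 0, "wy": 0, "wz": 0, "fingers": 0.3},
])

```text
clock: 4.28
eef_pos: [499.4, -134.0, 1.4]
tool_rot: [-0.336, 1.56, -1.834]
force: [-4.3, -0.7, 3.1]
width: 59.7
```

```bash
python3 -c "
from h import *
rep(None,0.07)
im=ctrl.get_image('top');crop(im,200,140,340,260,5,'pics/t5.png')"
```

```text
t 4.28 tcp [ 499.4 -134.     1.4] yaw(tool y) 0.0723 tilt [-0.9999 -0.0035  0.0101] F [-4.3 -0.7  3.1] w 59.7 j [ 0.47  0.85 -0.42  2.03  0.84  0.44 -2.09]
wx units 0.022
```

View pics/t5.png

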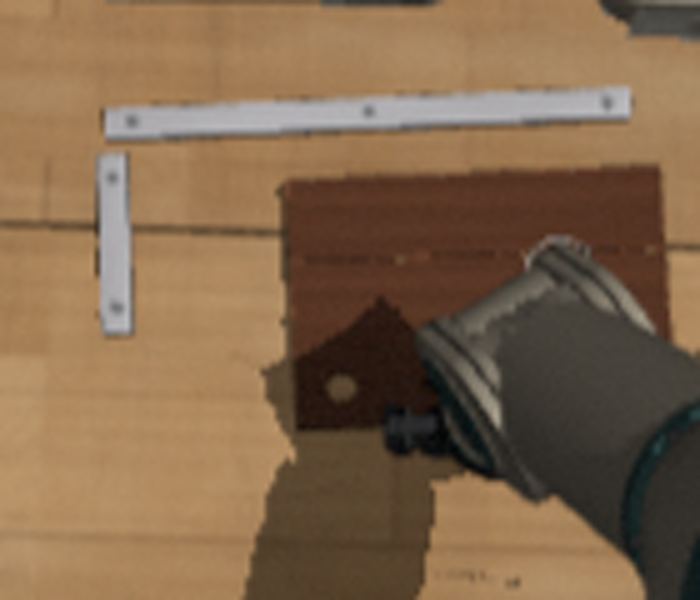

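The board has squared up with the tool and its far edge, (285,182) to (660,165), is about 30 mm from the bar. I'll continue slowly.

servo_tool([
  {"dx": 0, "dy": 0.015, "dz": 0, "wx": 0, "wy": 0, "wz": 0, "fingers": 0.3},
  {"dx": 0, "dy": 0.012, "dz": 0, "wx": 0, "wy": 0, "wz": 0, "fingers": 0.3},
  {"dx": 0, "dy": 0.004, "dz": 0, "wx": 0, "wy": 0, "wz": 0, "fingers": 0.3},
  {"dx": 0, "dy": 0.002, "dz": 0, "wx": 0, "wy": 0, "wz": 0, "fingers": 0.3},
])

```text
clock: 4.82
eef_pos: [524.0, -131.8, 0.4]
tool_rot: [-0.271, 1.561, -1.769]
force: [-3.9, -0.4, 2.5]
width: 59.5
```

servo_tool([
  {"dx": 0, "dy": 0.002, "dz": 0, "wx": 0, "wy": 0, "wz": 0, "fingers": 0.3},
  {"dx": 0, "dy": 0.002, "dz": 0, "wx": 0, "wy": 0, "wz": 0, "fingers": 0.3},
])

```text
clock: 5.08
eef_pos: [527.5, -131.6, 0.4]
tool_rot: [-0.172, 1.561, -1.67]
force: [-2.9, -0.2, 0.6]
width: 59.8
```

```bash
python3 -c "
from h import *
rep(None,0.07)
im=ctrl.get_image('top');crop(im,200,140,340,260,5,'pics/t6.png')"
```

```text
t 5.08 tcp [ 5.275e+02 -1.316e+02  4.000e-01] yaw(tool y) 0.0726 tilt [-1.     -0.0016  0.0094] F [-2.9 -0.2  0.6] w 59.8 j [ 0.48  0.88 -0.45  1.96  0.81  0.5  -2.07]
wx units 0.024
```

View pics/t6.png

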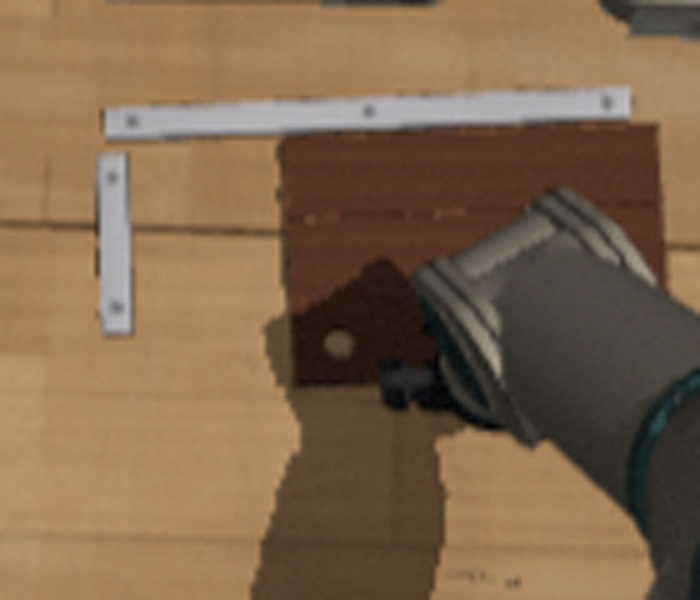

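servo_tool([
  {"dx": 0, "dy": 0.002, "dz": 0, "wx": 0, "wy": 0, "wz": 0, "fingers": 0.3},
  {"dx": 0, "dy": 0.002, "dz": 0, "wx": 0, "wy": 0, "wz": 0, "fingers": 0.3},
])

```text
clock: 5.38
eef_pos: [530.7, -131.3, 0.4]
tool_rot: [-0.137, 1.561, -1.636]
force: [-2.1, -0.4, 0.0]
width: 59.7
```

servo_tool([
  {"dx": 0, "dy": 0.002, "dz": 0, "wx": 0, "wy": 0, "wz": 0, "fingers": 0.3},
  {"dx": 0, "dy": 0.001, "dz": 0, "wx": 0, "wy": 0, "wz": 0, "fingers": 0.3},
])

```text
clock: 5.62
eef_pos: [532.6, -131.2, 0.3]
tool_rot: [-0.212, 1.561, -1.71]
force: [-4.6, -0.3, -0.1]
width: 59.9
```

servo_tool([
  {"dx": 0, "dy": 0.002, "dz": 0, "wx": 0, "wy": 0, "wz": 0, "fingers": 0.3},
  {"dx": 0, "dy": 0.001, "dz": 0, "wx": 0, "wy": 0, "wz": 0, "fingers": 0.3},
])

```text
clock: 5.88
eef_pos: [532.6, -131.3, 0.3]
tool_rot: [-0.533, 1.559, -2.031]
force: [-8.4, 0.7, 4.8]
width: 59.9
```

```bash
python3 -c "
from h import *
rep(None,0.07)
im=ctrl.get_image('top');crop(im,200,140,340,260,5,'pics/t7.png')"
```

```text
t 5.88 tcp [ 5.326e+02 -1.313e+02  3.000e-01] yaw(tool y) 0.0726 tilt [-0.9999 -0.006   0.0103] F [-8.4  0.7  4.8] w 59.9 j [ 0.48  0.88 -0.46  1.94  0.8   0.51 -2.06]
wx units 0.024
```

View pics/t7.png

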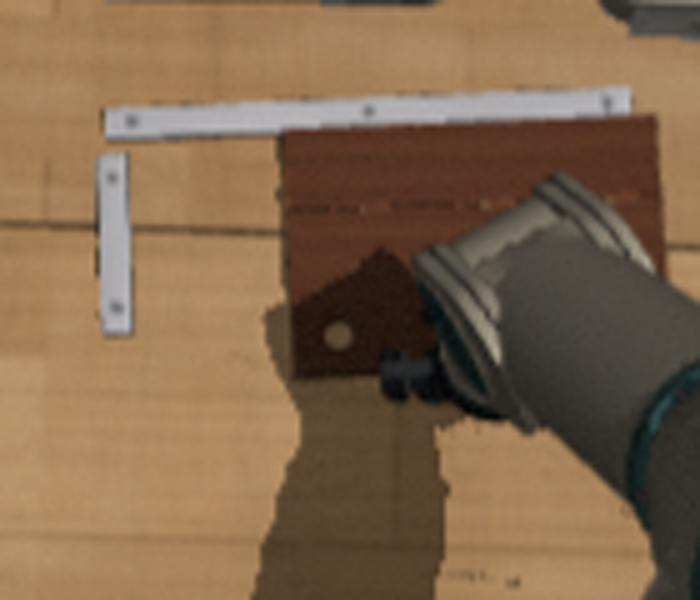

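The board is flush with the far bar, (281,131) to (656,115), with 8 N of contact. Now I'll back off and go to the right edge.

Run:
```python
from h import *
ci=ctrl.camera_info('top')
c=lambda x,y,x0=200,y0=140,k=5:((x+.5)/k-.5+x0,(y+.5)/k-.5+y0)
o=np.array([685.3,100.8]);a=.07;R=np.array([[np.cos(a),-np.sin(a)],[np.sin(a),np.cos(a)]])
for p in((285,131),(656,115),(665,252),(295,378)):
    X=unproj(ci,c(*p),22)[:2];print(X.round(1),(R.T@(X-o)).round(1))
for ys in(-372,-365,-270):print('start tool',ys,o+R@np.array([-80,ys]))
```

```text
[ 6.912e+02 -3.000e-01] [  -1.1 -101.3]
[ 709.5 -237.6] [   0.5 -339.2]
[ 620.3 -243.9] [ -88.9 -339.3]
[532.7 -11.7] [-160.1 -101.6]
start tool -372 [ 631.51465919 -275.88439988]
start tool -365 [ 631.02505926 -268.90154288]
start tool -270 [ 624.38048876 -174.13419786]
```

servo_tool([
  {"dx": 0, "dy": -0.03, "dz": 0, "wx": 0, "wy": 0, "wz": 0, "fingers": 0.3},
  {"dx": -0.07, "dy": -0.02, "dz": 0, "wx": -1, "wy": 0, "wz": 0, "fingers": 0.3},
  {"dx": -0.07, "dy": 0, "dz": 0, "wx": -1, "wy": 0, "wz": 0, "fingers": 0.3},
  {"dx": 0, "dy": 0, "dz": 0.07, "wx": -1, "wy": 0, "wz": 0, "fingers": 0.3},
  {"dx": 0, "dy": 0, "dz": 0.07, "wx": -1, "wy": 0, "wz": 0, "fingers": 0.3},
])

```text
clock: 6.55
eef_pos: [534.5, -233.3, 108.4]
tool_rot: [-0.123, 1.559, -1.198]
force: [1.5, -0.3, -0.6]
width: 60.0
```

servo_tool([
  {"dx": 0, "dy": 0, "dz": 0.02, "wx": -1, "wy": 0, "wz": 0, "fingers": 0.3},
  {"dx": 0, "dy": 0, "dz": 0, "wx": -1, "wy": 0, "wz": 0, "fingers": 0.3},
  {"dx": 0, "dy": 0, "dz": 0, "wx": -1, "wy": 0, "wz": 0, "fingers": 0.3},
  {"dx": 0, "dy": 0, "dz": 0, "wx": -1, "wy": 0, "wz": 0, "fingers": 0.3},
  {"dx": 0, "dy": 0, "dz": 0, "wx": -1, "wy": 0, "wz": 0, "fingers": 0.3},
])

```text
clock: 7.18
eef_pos: [540.8, -245.2, 107.1]
tool_rot: [-0.764, 1.561, -1.317]
force: [0.0, 1.0, 0.5]
width: 59.7
```

servo_tool([
  {"dx": 0, "dy": 0, "dz": 0, "wx": -1, "wy": 0, "wz": 0, "fingers": 0.3},
  {"dx": 0, "dy": 0, "dz": 0, "wx": -1, "wy": 0, "wz": 0, "fingers": 0.3},
  {"dx": 0, "dy": 0, "dz": 0, "wx": -1, "wy": 0, "wz": 0, "fingers": 0.3},
  {"dx": 0, "dy": 0, "dz": 0, "wx": -1, "wy": 0, "wz": 0, "fingers": 0.3},
  {"dx": 0, "dy": 0, "dz": 0, "wx": -1, "wy": 0, "wz": 0, "fingers": 0.3},
])

```text
clock: 7.8
eef_pos: [540.7, -245.2, 107.1]
tool_rot: [-1.297, 1.561, -1.327]
force: [-0.4, 0.5, -0.4]
width: 59.9
```

```bash
python3 -c "
from h import *
rep((631,-272,100),1.641)
im=ctrl.get_image('top');crop(im,240,120,440,270,4,'pics/t8.png')"
```

```text
t 7.8 tcp [ 540.7 -245.2  107.1] yaw(tool y) 1.5414 tilt [-1.     -0.0095  0.0027] F [-0.4  0.5 -0.4] w 59.9 j [ 0.94  0.91 -0.99  1.78  0.92  0.99 -0.47]
delta units dx,dy,dz [ 0.0101 -0.0321  0.1213]
wx units -0.951
```

View pics/t8.png

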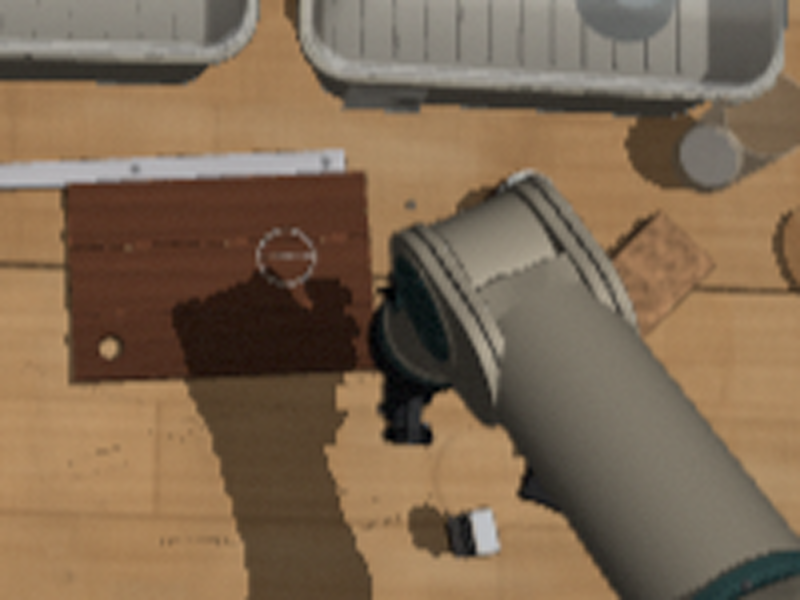

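servo_tool([
  {"dx": 0, "dy": -0.032, "dz": 0.04, "wx": -0.95, "wy": 0, "wz": 0, "fingers": 0.3},
  {"dx": 0, "dy": 0, "dz": 0.04, "wx": 0, "wy": 0, "wz": 0.1, "fingers": 0.3},
  {"dx": 0, "dy": 0, "dz": 0.04, "wx": 0, "wy": 0, "wz": 0, "fingers": 0.3},
])

```text
clock: 8.22
eef_pos: [630.0, -267.0, 106.9]
tool_rot: [0.854, 1.57, 0.918]
force: [0.5, 0.5, -0.4]
width: 59.5
```

```bash
python3 -c "
from h import *
rep((631,-270,1),1.641)
im=ctrl.get_image('wrist');cv2.imwrite('pics/w9.png',im[:,:,::-1])
im=ctrl.get_image('side');crop(im,200,160,380,340,4,'pics/s9.png')"
```

```text
t 8.22 tcp [ 630.  -267.   106.9] yaw(tool y) 1.6343 tilt [-1.e+00  9.e-04  8.e-04] F [ 0.5  0.5 -0.4] w 59.5 j [ 0.86  1.02 -1.    1.5   0.91  1.13 -0.26]
delta units dx,dy,dz [ 0.1411 -0.0042  0.0009]
wx units -0.064
```

View pics/s9.png

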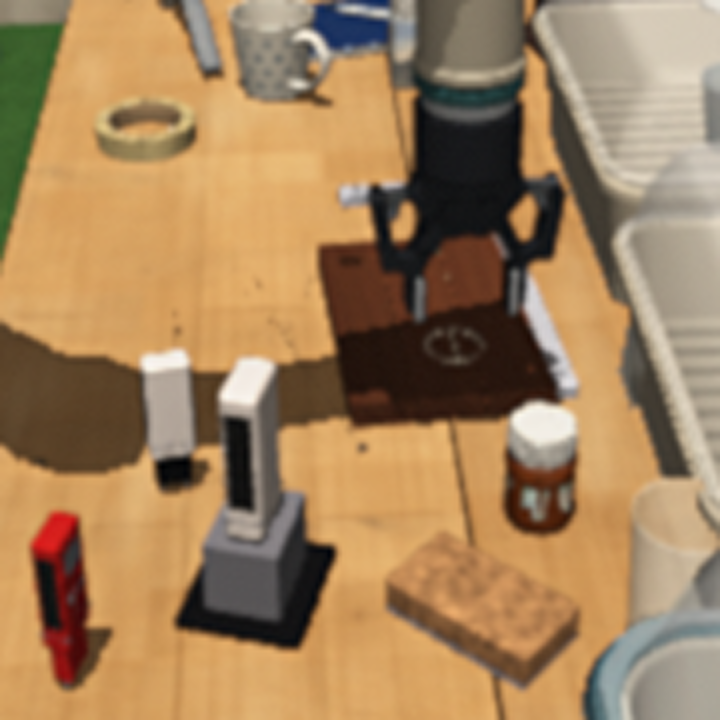

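View pics/w9.png

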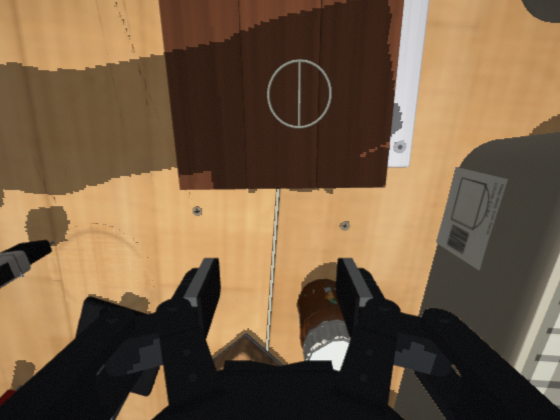

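The view shows the right edge at row ~188 (columns 180–386), with the oil jar behind the fingers at (325,330) and clear. I'll lower the tool, then push left.

servo_tool([
  {"dx": 0.05, "dy": -0.004, "dz": 0, "wx": -0.06, "wy": 0, "wz": 0, "fingers": 0.3},
  {"dx": 0.05, "dy": 0, "dz": 0, "wx": 0, "wy": 0, "wz": 0, "fingers": 0.3},
  {"dx": 0.03, "dy": 0, "dz": 0, "wx": 0, "wy": 0, "wz": 0, "fingers": 0.3},
  {"dx": 0.01, "dy": 0, "dz": 0, "wx": 0, "wy": 0, "wz": 0, "fingers": 0.3},
])

```text
clock: 8.82
eef_pos: [627.7, -268.8, 0.5]
tool_rot: [2.575, 1.568, 2.648]
force: [-0.8, 0.3, 0.9]
width: 59.9
```

```bash
python3 -c "
from h import *
rep((631,-270,1),1.641)
im=ctrl.get_image('side');crop(im,200,160,380,340,4,'pics/s10.png')"
```

```text
t 8.82 tcp [ 6.277e+02 -2.688e+02  5.000e-01] yaw(tool y) 1.6438 tilt [-1.      0.0016 -0.0026] F [-0.8  0.3  0.9] w 59.9 j [ 0.83  1.14 -0.91  1.54  1.03  1.   -0.32]
delta units dx,dy,dz [-0.0007 -0.0019  0.0043]
wx units 0.027
```

View pics/s10.png

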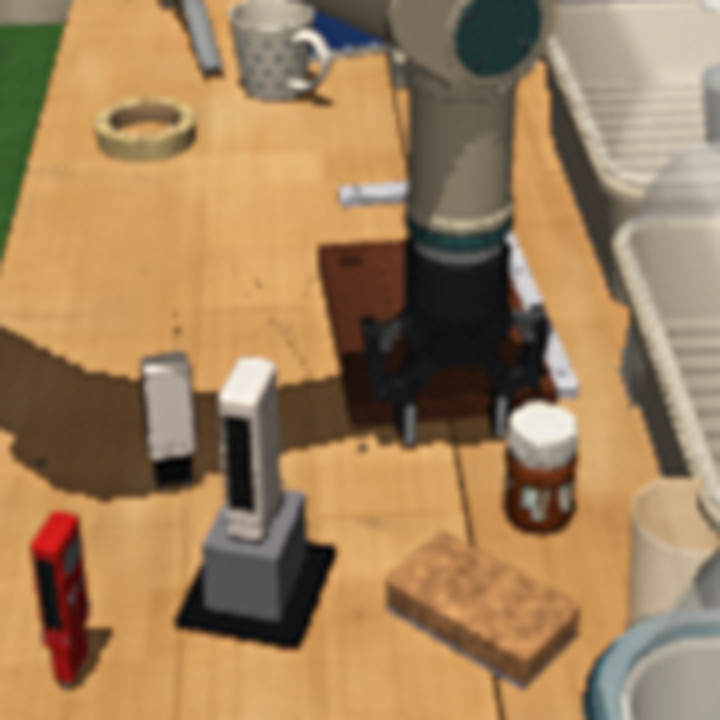

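servo_tool([
  {"dx": 0, "dy": 0.016, "dz": 0, "wx": 0, "wy": 0, "wz": 0, "fingers": 0.3},
  {"dx": 0, "dy": 0.022, "dz": 0, "wx": 0, "wy": 0, "wz": 0, "fingers": 0.3},
  {"dx": 0, "dy": 0.028, "dz": 0, "wx": 0, "wy": 0, "wz": 0, "fingers": 0.3},
  {"dx": 0, "dy": 0.028, "dz": 0, "wx": 0, "wy": 0, "wz": 0, "fingers": 0.3},
  {"dx": 0, "dy": 0.024, "dz": 0, "wx": 0, "wy": 0, "wz": 0, "fingers": 0.3},
])

```text
clock: 9.5
eef_pos: [622.1, -179.1, 2.9]
tool_rot: [3.114, 1.57, -3.095]
force: [0.6, -2.7, -0.7]
width: 59.8
```

servo_tool([
  {"dx": 0, "dy": 0.016, "dz": 0, "wx": 0, "wy": 0, "wz": 0, "fingers": 0.3},
  {"dx": 0, "dy": 0.006, "dz": 0, "wx": 0, "wy": 0, "wz": 0, "fingers": 0.3},
  {"dx": 0, "dy": 0.003, "dz": 0, "wx": 0, "wy": 0, "wz": 0, "fingers": 0.3},
])

```text
clock: 9.88
eef_pos: [620.8, -162.9, 2.3]
tool_rot: [-2.346, 1.57, -2.273]
force: [0.4, -3.9, 3.3]
width: 59.7
```

```bash
python3 -c "
from h import *
rep(None,1.641)
im=ctrl.get_image('top');crop(im,200,140,340,260,5,'pics/t11.png')"
```

```text
t 9.88 tcp [ 620.8 -162.9    2.3] yaw(tool y) 1.6437 tilt [-1.e+00 -9.e-04 -9.e-04] F [ 0.4 -3.9  3.3] w 59.7 j [ 0.7   1.1  -0.9   1.67  1.05  0.94 -0.55]
wx units 0.026
```

View pics/t11.png

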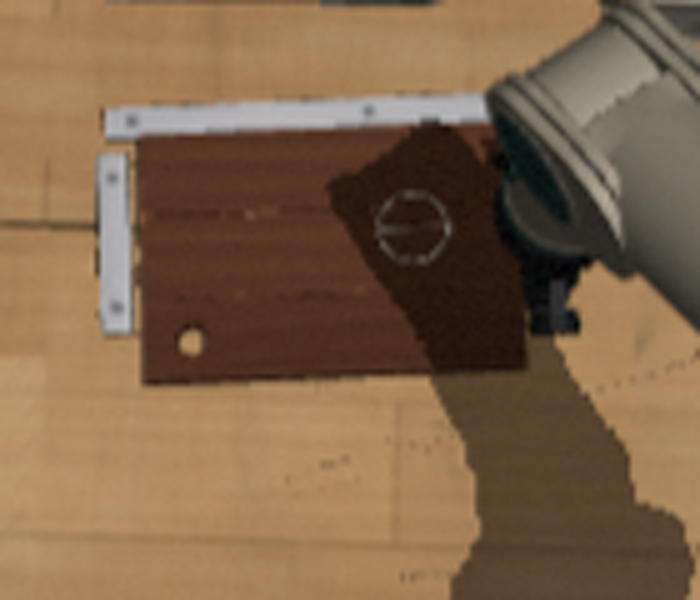

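The left edge at column ~138 is about 5 mm short of the bar's face at ~131. Pushing the rest of the way.

servo_tool([
  {"dx": 0, "dy": 0.003, "dz": 0, "wx": 0, "wy": 0, "wz": 0, "fingers": 0.3},
  {"dx": 0, "dy": 0.002, "dz": 0, "wx": 0, "wy": 0, "wz": 0, "fingers": 0.3},
])

```text
clock: 10.18
eef_pos: [620.2, -158.7, 1.8]
tool_rot: [2.667, 1.569, 2.74]
force: [0.5, -3.7, 2.5]
width: 60.0
```

servo_tool([
  {"dx": 0, "dy": 0.002, "dz": 0, "wx": 0, "wy": 0, "wz": 0, "fingers": 0.3},
  {"dx": 0, "dy": 0.002, "dz": 0, "wx": 0, "wy": 0, "wz": 0, "fingers": 0.3},
])

```text
clock: 10.42
eef_pos: [620.0, -155.2, 1.8]
tool_rot: [2.544, 1.569, 2.617]
force: [0.7, -3.4, 3.1]
width: 59.9
```

servo_tool([
  {"dx": 0, "dy": 0.002, "dz": 0, "wx": 0, "wy": 0, "wz": 0, "fingers": 0.3},
  {"dx": 0, "dy": 0, "dz": 0, "wx": 0, "wy": 0, "wz": 0, "fingers": 0.3},
])

```text
clock: 10.68
eef_pos: [620.0, -155.2, 1.8]
tool_rot: [-2.364, 1.569, -2.291]
force: [0.6, -6.1, 2.8]
width: 59.9
```

servo_tool([
  {"dx": 0, "dy": 0.002, "dz": 0, "wx": 0, "wy": 0, "wz": 0, "fingers": 0.3},
  {"dx": 0, "dy": 0, "dz": 0, "wx": 0, "wy": 0, "wz": 0, "fingers": 0.3},
])

```text
clock: 10.92
eef_pos: [620.0, -155.2, 1.8]
tool_rot: [-1.968, 1.567, -1.895]
force: [0.7, -8.3, 3.7]
width: 59.9
```

```bash
python3 -c "
from h import *
rep(None,1.641)
im=ctrl.get_image('top');crop(im,200,140,340,260,5,'pics/t12.png')"
```

```text
t 10.93 tcp [ 620.  -155.2    1.8] yaw(tool y) 1.6431 tilt [-1.     -0.0036 -0.0015] F [ 0.7 -8.3  3.7] w 59.9 j [ 0.69  1.1  -0.9   1.67  1.06  0.93 -0.57]
wx units 0.02
```

View pics/t12.png

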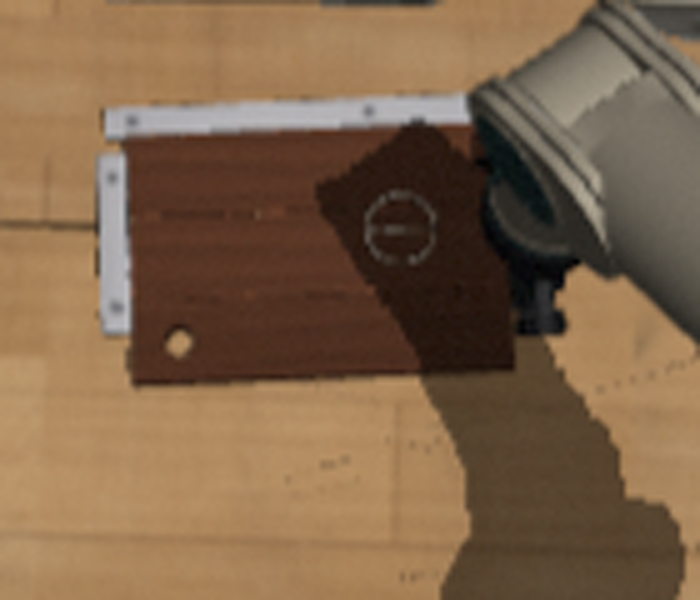

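Both edges look flush. I'll back off and check with the wrist camera.

servo_tool([
  {"dx": 0, "dy": -0.02, "dz": 0, "wx": 0, "wy": 0, "wz": 0, "fingers": 0.3},
  {"dx": -0.06, "dy": -0.02, "dz": 0, "wx": 0, "wy": 0, "wz": 0, "fingers": 0.1},
  {"dx": -0.08, "dy": 0, "dz": 0, "wx": 0.5, "wy": 0, "wz": 0, "fingers": 0.1},
  {"dx": -0.08, "dy": 0, "dz": 0, "wx": 1, "wy": 0, "wz": 0, "fingers": 0.1},
  {"dx": -0.08, "dy": 0, "dz": 0, "wx": 1, "wy": 0, "wz": 0, "fingers": 0.1},
])

```text
clock: 11.6
eef_pos: [621.7, -180.9, 227.9]
tool_rot: [2.254, 1.566, 2.064]
force: [0.8, -0.6, 0.1]
width: 76.8
```

```bash
python3 -c "
from h import *
rep((480,-419,250),-.316)
im=ctrl.get_image('wrist');cv2.imwrite('pics/w13.png',im[:,:,::-1])
im=ctrl.get_image('top');crop(im,200,140,340,260,5,'pics/t13.png')"
```

```text
t 11.6 tcp [ 621.7 -180.9  227.9] yaw(tool y) 1.3808 tilt [-1.      0.0038 -0.0031] F [ 0.8 -0.6  0.1] w 76.8 j [ 0.78  0.83 -1.04  1.51  0.73  1.23 -0.55]
delta units dx,dy,dz [-0.0304 -0.3474 -0.1257]
wx units 16.204
```

View pics/t13.png

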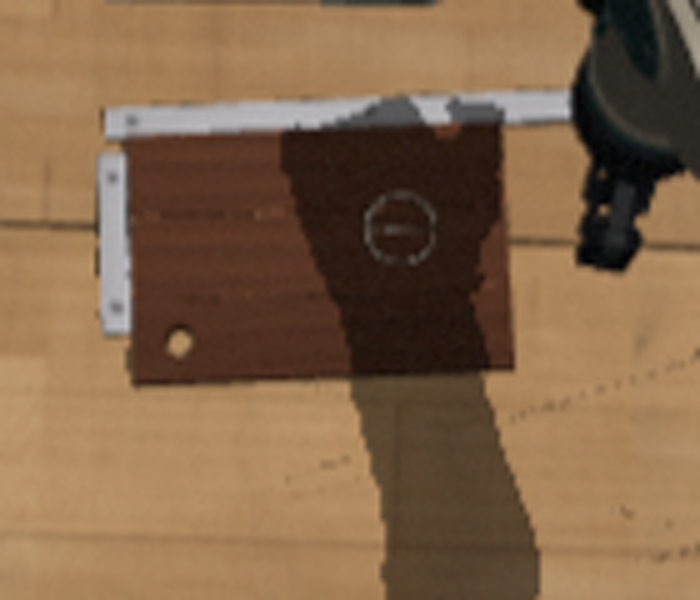

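View pics/w13.png

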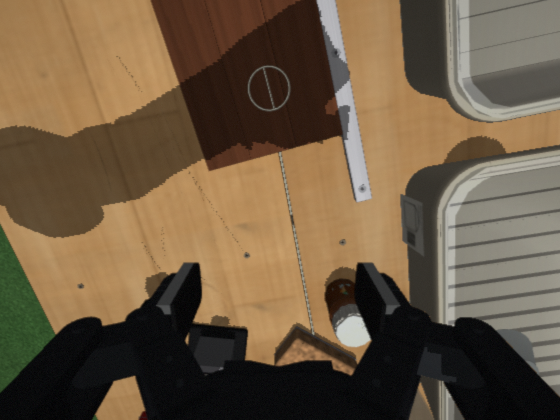

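Run:
```python
from h import *
ci=ctrl.camera_info('top')
c=lambda x,y,x0=200,y0=140,k=5:((x+.5)/k-.5+x0,(y+.5)/k-.5+y0)
o=np.array([685.3,100.8]);a=.07;R=np.array([[np.cos(a),-np.sin(a)],[np.sin(a),np.cos(a)]])
for p,z in(((126,139),22),((502,123),22),((514,369),22),((134,384),22),((401,229),22)):
    X=unproj(ci,c(*p),z)[:2];print(X.round(1),(R.T@(X-o)).round(1))
ci=ctrl.camera_info('wrist')
for p,z in(((208,170),22),((341,136),22),((269,88),22),((353,200),14),((330,60),14),((342,136),14)):
    X=unproj(ci,p,z)[:2];print('w',X.round(1),(R.T@(X-o)).round(1))
```

```text
[682.7 100.6] [-2.6 -0.1]
[ 701.  -138.8] [  -1.1 -240.1]
[ 542.5 -149.1] [-159.9 -239.3]
[525.9  88.7] [-159.9   -0.9]
[629.9 -75.9] [ -67.6 -172.3]
w [ 550.5 -148.4] [-151.9 -239.1]
w [ 710.1 -139.1] [   7.9 -241.1]
w [638.9 -73.5] [ -58.5 -170.7]
w [ 716.7 -220.3] [   8.9 -322.5]
w [709.9 -57.4] [  13.5 -159.5]
w [ 712.8 -140.2] [  10.6 -242.3]
```

Run:
```python
from h import *
s=rep()
ci=ctrl.camera_info('wrist');im=ctrl.get_image('wrist');ci2=ctrl.camera_info('wrist')
print(abs(ci['t']-ci2['t']).max()); rep()
cv2.imwrite('pics/w14.png',im[:,:,::-1]); crop(im,140,40,380,220,3,'pics/w14c.png')
```

```text
t 11.7 tcp [ 626.  -179.7  233.9] yaw(tool y) 1.3826 tilt [-0.9999  0.0044  0.0094] F [ 0.6  0.6 -0.8] w 77.1 j [ 0.78  0.82 -1.04  1.5   0.73  1.23 -0.55]
3.0178443654685907
t 11.75 tcp [ 624.1 -180.5  230.2] yaw(tool y) 1.384 tilt [-1.      0.0029  0.0042] F [ 0.5  0.2 -0.5] w 76.8 j [ 0.78  0.83 -1.04  1.51  0.73  1.23 -0.55]
```

View pics/w14c.png

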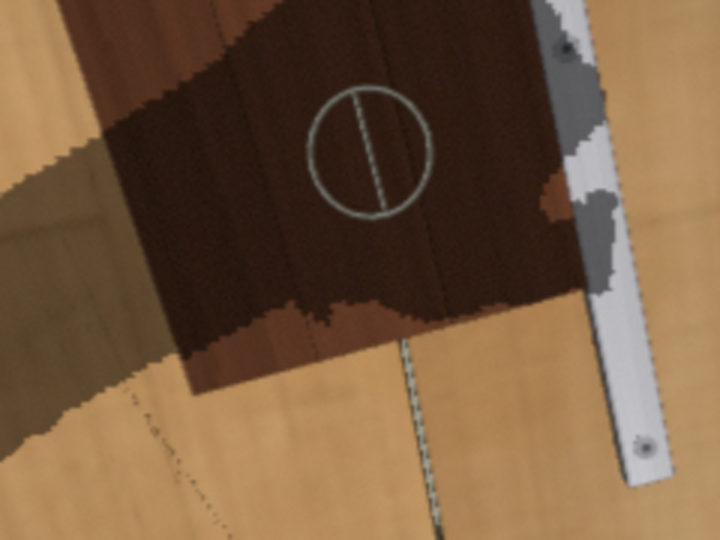

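The arm swings for a moment after quick stops, which explains the wrist offsets; the board is flush along the bar. Now I'll turn and travel to the meter.

servo_tool([
  {"dx": 0, "dy": 0, "dz": 0, "wx": 1, "wy": 0, "wz": 0, "fingers": 0},
  {"dx": 0, "dy": 0, "dz": 0, "wx": 1, "wy": 0, "wz": 0, "fingers": 0},
  {"dx": 0, "dy": 0, "dz": 0, "wx": 1, "wy": 0, "wz": 0, "fingers": 0},
  {"dx": 0, "dy": 0, "dz": 0, "wx": 1, "wy": 0, "wz": 0, "fingers": 0},
  {"dx": 0, "dy": 0, "dz": 0, "wx": 1, "wy": 0, "wz": 0, "fingers": 0},
])

```text
clock: 12.38
eef_pos: [621.1, -181.4, 224.3]
tool_rot: [-3.036, 1.565, 2.534]
force: [-0.1, 0.3, 0.8]
width: 85.5
```

servo_tool([
  {"dx": 0, "dy": 0, "dz": 0, "wx": 1, "wy": 0, "wz": 0, "fingers": 0},
  {"dx": 0, "dy": 0, "dz": 0, "wx": 1, "wy": 0, "wz": 0, "fingers": 0},
  {"dx": 0, "dy": 0, "dz": 0, "wx": 1, "wy": 0, "wz": 0, "fingers": 0},
  {"dx": 0, "dy": 0, "dz": 0, "wx": 1, "wy": 0, "wz": 0, "fingers": 0},
  {"dx": 0, "dy": 0, "dz": 0, "wx": 1, "wy": 0, "wz": 0, "fingers": 0},
])

```text
clock: 13.0
eef_pos: [621.1, -181.4, 224.3]
tool_rot: [-2.501, 1.565, 2.545]
force: [1.7, -0.2, -0.0]
width: 85.5
```

servo_tool([
  {"dx": 0, "dy": 0, "dz": 0, "wx": 1, "wy": 0, "wz": 0, "fingers": 0},
  {"dx": 0, "dy": 0, "dz": 0, "wx": 1, "wy": 0, "wz": 0, "fingers": 0},
  {"dx": 0, "dy": 0, "dz": 0, "wx": 1, "wy": 0, "wz": 0, "fingers": 0},
  {"dx": 0, "dy": 0, "dz": 0, "wx": 1, "wy": 0, "wz": 0, "fingers": 0},
  {"dx": 0, "dy": 0, "dz": 0, "wx": 1, "wy": 0, "wz": 0, "fingers": 0},
])

```text
clock: 13.62
eef_pos: [621.0, -181.4, 224.2]
tool_rot: [-1.944, 1.565, 2.578]
force: [-0.4, -0.4, -0.2]
width: 85.5
```

servo_tool([
  {"dx": 0, "dy": 0, "dz": 0, "wx": 1, "wy": 0, "wz": 0, "fingers": 0},
  {"dx": 0, "dy": 0, "dz": 0, "wx": 0.2, "wy": 0, "wz": 0, "fingers": 0},
])

```text
clock: 13.88
eef_pos: [621.3, -181.6, 224.7]
tool_rot: [-1.756, 1.565, 2.643]
force: [-0.1, -0.9, 0.7]
width: 85.4
```

```bash
python3 -c "
from h import *
rep((470,-416,245),-.316)"
```

```text
t 13.88 tcp [ 621.3 -181.6  224.7] yaw(tool y) -0.3128 tilt [-1.     -0.0052 -0.001 ] F [-0.1 -0.9  0.7] w 85.4 j [ 0.59  0.7  -0.62  1.52  0.43  1.07 -2.01]
delta units dx,dy,dz [-0.0269 -0.0958  0.3594]
wx units 0.03
```

servo_tool([
  {"dx": -0.006, "dy": -0.016, "dz": 0.06, "wx": 0, "wy": 0, "wz": 0, "fingers": 0},
  {"dx": -0.006, "dy": -0.016, "dz": 0.06, "wx": 0, "wy": 0, "wz": 0, "fingers": 0},
  {"dx": -0.006, "dy": -0.016, "dz": 0.06, "wx": 0, "wy": 0, "wz": 0, "fingers": 0},
  {"dx": -0.006, "dy": -0.016, "dz": 0.06, "wx": 0, "wy": 0, "wz": 0, "fingers": 0},
  {"dx": -0.003, "dy": -0.016, "dz": 0.06, "wx": 0, "wy": 0, "wz": 0, "fingers": 0},
])

```text
clock: 14.5
eef_pos: [494.5, -378.5, 246.1]
tool_rot: [-2.061, 1.567, 2.34]
force: [0.9, 0.5, 0.5]
width: 85.4
```

servo_tool([
  {"dx": 0, "dy": -0.016, "dz": 0.045, "wx": 0, "wy": 0, "wz": 0, "fingers": 0},
  {"dx": 0, "dy": 0, "dz": 0.014, "wx": 0, "wy": 0, "wz": 0, "fingers": 0},
  {"dx": 0, "dy": 0, "dz": 0, "wx": 0, "wy": 0, "wz": 0, "fingers": 0},
  {"dx": 0, "dy": 0, "dz": 0, "wx": 0, "wy": 0, "wz": 0, "fingers": 0},
])

```text
clock: 15.0
eef_pos: [472.2, -413.9, 246.8]
tool_rot: [-2.541, 1.568, 1.861]
force: [0.8, -0.4, 0.5]
width: 85.6
```

Run:
```python
from h import *
rep((480,-419,245),-.316)
ci=ctrl.camera_info('wrist');im=ctrl.get_image('wrist');ci2=ctrl.camera_info('wrist')
print(abs(ci['t']-ci2['t']).max(),ci)
cv2.imwrite('pics/w15.png',im[:,:,::-1])
for n in('meter_grip','meter','stand','meter_tip'):
    for d in ctrl.mark_of(n,'wrist')[:3]:print(n,d['conf'],d['point'])
```

```text
t 15.0 tcp [ 472.2 -413.9  246.8] yaw(tool y) -0.3105 tilt [-1.     -0.0015 -0.0022] F [ 0.8 -0.4  0.5] w 85.6 j [ 1.05  0.65 -0.64  1.55  0.42  1.09 -1.57]
delta units dx,dy,dz [0.0024 0.012  0.0032]
wx units 0.053
0.2373042289155478 {'fovy': 69.84566349349187, 'cx': 277.7547696017054, 'cy': 210.58956367138362, 'R': array([[-0.30557333, -0.95216738, -0.00148745],
       [-0.90708742,  0.29063039,  0.30451008],
       [-0.28951227,  0.09439941, -0.95250795]]), 't': array([-249.03166791,  504.54297665,  569.88117615])}
meter_grip 0.91 [203.1, 266.2]
meter_grip 0.73 [281.4, 194.6]
meter_grip 0.64 [376.2, 264.5]
meter 0.91 [283.2, 178.8]
meter 0.87 [359.7, 245.8]
meter 0.72 [214.3, 245.4]
stand 0.86 [281.6, 164.9]
meter_tip 0.84 [357.8, 230.5]
meter_tip 0.59 [220.3, 233.9]
```

View pics/w15.png

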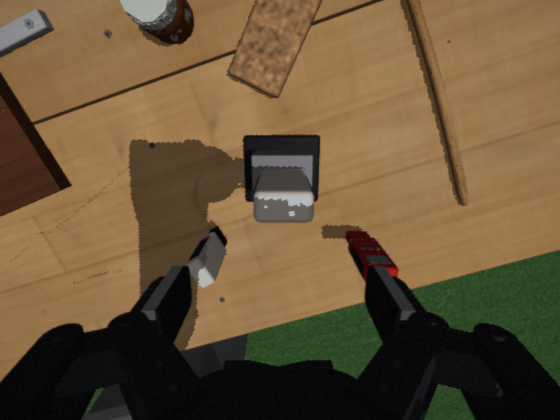

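Run:
```python
import cv2
im=cv2.imread('pics/w15.png');cv2.imwrite('pics/w15c.png',cv2.resize(im[120:240,230:335],None,fx=5,fy=5,interpolation=cv2.INTER_CUBIC))
```

```text
(no output)
```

View pics/w15c.png

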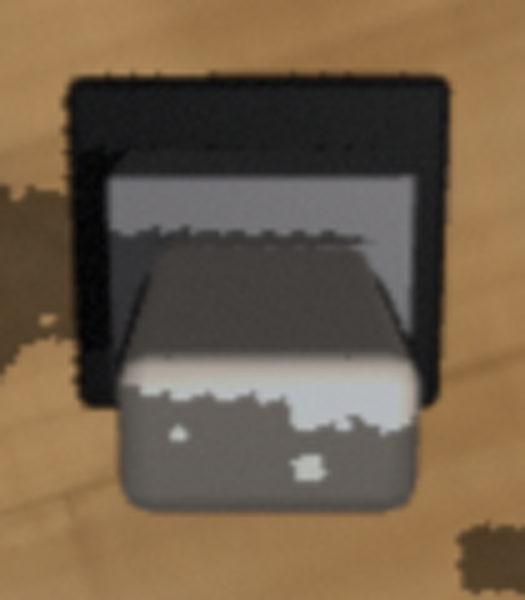

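Run:
```python
from h import *
s=rep();T=tool(s)
ci=ctrl.camera_info('wrist')
for p,z in(((283.1,206.1),174),((283.1,191.),174),((283.1,221.6),174),((281.4,168),10),((281.6,164.9),0),((281.4,194.6),142),((283.2,178.8),62)):
    X=unproj(ci,p,z);print(p,z,X.round(1),'in tool',(T.T@(X-s['eef_pos'])).round(1))
```

```text
t 15.25 tcp [ 471.3 -415.2  247.1] yaw(tool y) -0.3122 tilt [-1.0e+00 -1.6e-03 -6.0e-04] F [-0.1 -0.8  1.1] w 85.3 j [ 1.05  0.65 -0.64  1.55  0.42  1.09 -1.57]
(283.1, 206.1) 174 [ 482.4 -422.6  174. ] in tool [73.1 12.9  3.6]
(283.1, 191.0) 174 [ 493.5 -426.1  174. ] in tool [73.1 24.5  3.5]
(283.1, 221.6) 174 [ 470.7 -418.8  174. ] in tool [73.1  0.6  3.7]
(281.4, 168) 10 [ 482.8 -423.4   10. ] in tool [237.1  13.8   4.3]
(281.6, 164.9) 0 [ 484.9 -424.4    0. ] in tool [247.1  16.1   4.7]
(281.4, 194.6) 142 [ 483.2 -421.9  142. ] in tool [105.1  13.4   2.7]
(283.2, 178.8) 62 [ 479.4 -423.7   62. ] in tool [185.1  10.6   5.7]
```

The meter's top face spans columns 254–313 and rows 191–222, square with the jaws and about 13 mm ahead and 4 mm to the side. I'll centre over it and descend.

servo_tool([
  {"dx": 0, "dy": 0.0173, "dz": 0.005, "wx": 0, "wy": 0, "wz": 0, "fingers": 0},
  {"dx": 0.03, "dy": 0, "dz": 0, "wx": 0, "wy": 0, "wz": 0, "fingers": 0},
  {"dx": 0.02, "dy": 0, "dz": 0, "wx": 0, "wy": 0, "wz": 0, "fingers": 0},
  {"dx": 0, "dy": 0, "dz": 0, "wx": 0, "wy": 0, "wz": 0, "fingers": 0},
])

```text
clock: 15.75
eef_pos: [480.9, -423.1, 208.1]
tool_rot: [-1.835, 1.566, 2.564]
force: [-0.2, -0.4, -0.4]
width: 85.7
```

Run:
```python
from h import *
rep((482.5,-422.8,120),-.316)
im=ctrl.get_image('wrist')
cv2.imwrite('pics/w16.png',im[:,:,::-1])
```

```text
t 15.75 tcp [ 480.9 -423.1  208.1] yaw(tool y) -0.3135 tilt [-1.     -0.0046 -0.0012] F [-0.2 -0.4 -0.4] w 85.7 j [ 1.03  0.71 -0.62  1.55  0.45  1.03 -1.6 ]
delta units dx,dy,dz [ 0.1175  0.0024 -0.0008]
wx units 0.024
```

View pics/w16.png

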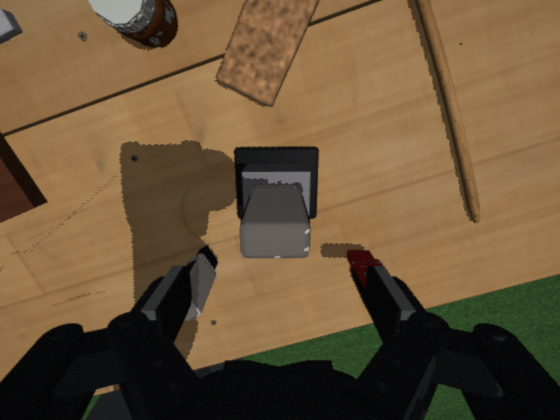

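The meter is centred between the fingers (columns 240–309). Descending to grip height.

servo_tool([
  {"dx": 0.035, "dy": 0.0024, "dz": -0.0012, "wx": 0, "wy": 0, "wz": 0, "fingers": 0},
  {"dx": 0.035, "dy": 0, "dz": 0, "wx": 0, "wy": 0, "wz": 0, "fingers": 0},
  {"dx": 0.03, "dy": 0, "dz": 0, "wx": 0, "wy": 0, "wz": 0, "fingers": 0},
  {"dx": 0.016, "dy": 0, "dz": 0, "wx": 0, "wy": 0, "wz": 0, "fingers": 0},
  {"dx": 0, "dy": 0, "dz": 0, "wx": 0, "wy": 0, "wz": 0, "fingers": 0},
])

```text
clock: 16.42
eef_pos: [483.6, -423.3, 122.4]
tool_rot: [-1.813, 1.569, 2.585]
force: [0.1, 0.1, 1.0]
width: 85.3
```

Run:
```python
from h import *
rep((482.5,-422.8,120),-.316)
im=ctrl.get_image('wrist')
cv2.imwrite('pics/w17.png',im[:,:,::-1])
```

```text
t 16.43 tcp [ 483.6 -423.3  122.4] yaw(tool y) -0.3139 tilt [-1.0e+00 -2.2e-03 -5.0e-04] F [0.1 0.1 1. ] w 85.3 j [ 1.    0.8  -0.57  1.62  0.53  0.88 -1.66]
delta units dx,dy,dz [ 0.0032 -0.0016 -0.0001]
wx units 0.02
```

View pics/w17.png

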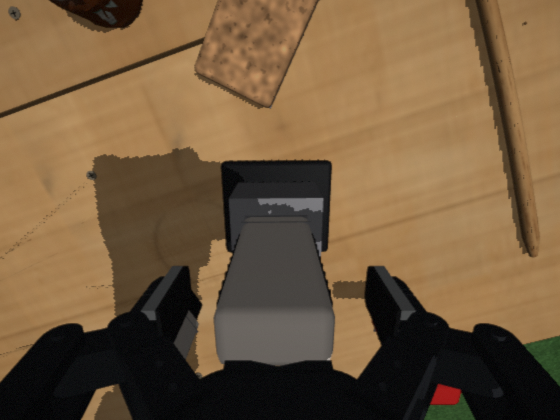

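Good alignment. Closing the fingers.

servo_tool([
  {"dx": 0, "dy": 0, "dz": 0, "wx": 0, "wy": 0, "wz": 0, "fingers": 0.4},
  {"dx": 0, "dy": 0, "dz": 0, "wx": 0, "wy": 0, "wz": 0, "fingers": 1},
  {"dx": 0, "dy": 0, "dz": 0, "wx": 0, "wy": 0, "wz": 0, "fingers": 1},
  {"dx": 0, "dy": 0, "dz": 0, "wx": 0, "wy": 0, "wz": 0, "fingers": 1},
  {"dx": 0, "dy": 0, "dz": 0, "wx": 0, "wy": 0, "wz": 0, "fingers": 1},
])

```text
clock: 17.1
eef_pos: [484.1, -423.6, 123.4]
tool_rot: [-1.173, 1.57, -3.057]
force: [-0.5, 0.8, 5.5]
width: 45.8
```

servo_tool([
  {"dx": 0, "dy": 0, "dz": 0, "wx": 0, "wy": 0, "wz": 0, "fingers": 1},
  {"dx": 0, "dy": 0, "dz": 0, "wx": 0, "wy": 0, "wz": 0, "fingers": 1},
])

```text
clock: 17.35
eef_pos: [484.0, -423.6, 123.4]
tool_rot: [-1.211, 1.57, -3.096]
force: [-0.3, -0.0, 5.4]
width: 45.7
```

Run:
```python
from h import *
rep()
im=ctrl.get_image('wrist')
cv2.imwrite('pics/w18.png',im[:,:,::-1])
```

```text
t 17.35 tcp [ 484.  -423.6  123.4] yaw(tool y) -0.3139 tilt [-1.e+00 -7.e-04  3.e-04] F [-0.3 -0.   5.4] w 45.7 j [ 1.    0.8  -0.57  1.62  0.53  0.88 -1.66]
```

View pics/w18.png

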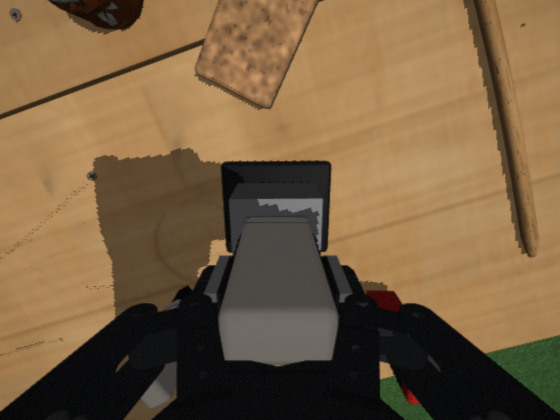

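Gripped at 45.7 mm, with the TCP at z = 123.4 while the meter sits at 62. Lifting straight up.

servo_tool([
  {"dx": -0.008, "dy": 0, "dz": 0, "wx": 0, "wy": 0, "wz": 0, "fingers": 1},
  {"dx": -0.02, "dy": 0, "dz": 0, "wx": 0, "wy": 0, "wz": 0, "fingers": 1},
  {"dx": -0.03, "dy": 0, "dz": 0, "wx": 0, "wy": 0, "wz": 0, "fingers": 1},
  {"dx": -0.03, "dy": 0, "dz": 0, "wx": 0, "wy": 0, "wz": 0, "fingers": 1},
  {"dx": -0.03, "dy": 0, "dz": 0, "wx": 0, "wy": 0, "wz": 0, "fingers": 1},
])

```text
clock: 18.02
eef_pos: [483.6, -423.3, 212.3]
tool_rot: [-1.765, 1.569, 2.634]
force: [-0.0, 0.2, -1.7]
width: 45.2
```

servo_tool([
  {"dx": -0.02, "dy": 0, "dz": 0, "wx": 0, "wy": 0, "wz": 0, "fingers": 1},
  {"dx": -0.01, "dy": 0, "dz": 0, "wx": 0, "wy": 0, "wz": 0, "fingers": 1},
  {"dx": 0, "dy": 0, "dz": 0, "wx": 0, "wy": 0, "wz": 0, "fingers": 1},
  {"dx": 0, "dy": 0, "dz": 0, "wx": 0, "wy": 0, "wz": 0, "fingers": 1},
])

```text
clock: 18.52
eef_pos: [483.2, -423.2, 232.6]
tool_rot: [-1.8, 1.567, 2.599]
force: [-0.1, -0.4, -2.2]
width: 45.4
```

Run:
```python
from h import *
rep((629.7,-75.7,190),.07)
im=ctrl.get_image('side')
crop(im,180,140,380,340,3.5,'pics/s19.png')
```

```text
t 18.52 tcp [ 483.2 -423.2  232.6] yaw(tool y) -0.3139 tilt [-1.0e+00 -3.4e-03 -8.0e-04] F [-0.1 -0.4 -2.2] w 45.4 j [ 1.04  0.69 -0.63  1.52  0.44  1.08 -1.58]
delta units dx,dy,dz [ 0.057   0.0429 -0.5009]
wx units -3.666
```

View pics/s19.png

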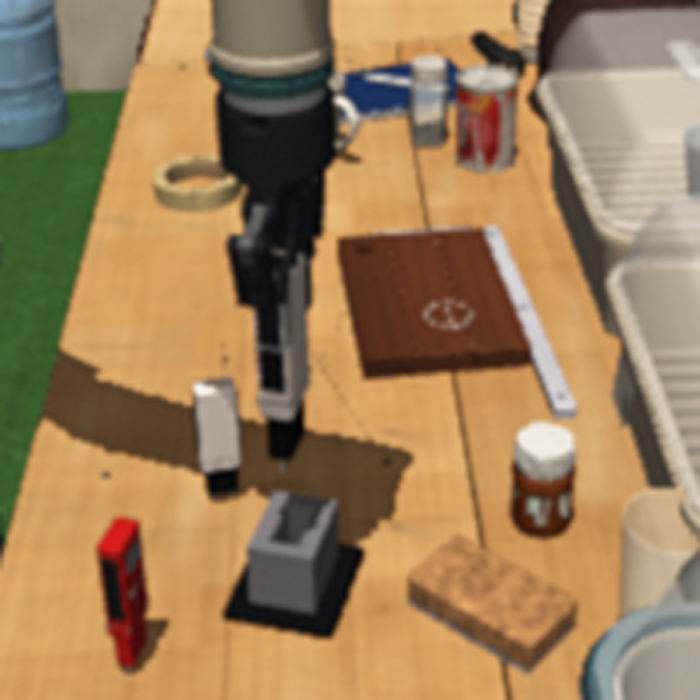

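The meter is clear of the stand and held upright. Carrying it over the ring.

servo_tool([
  {"dx": 0, "dy": 0.003, "dz": -0.035, "wx": 0, "wy": 0, "wz": 0, "fingers": 1},
  {"dx": 0.005, "dy": 0.004, "dz": -0.05, "wx": 0, "wy": 0, "wz": 0, "fingers": 1},
  {"dx": 0.005, "dy": 0.004, "dz": -0.055, "wx": 0, "wy": 0, "wz": 0, "fingers": 1},
  {"dx": 0.005, "dy": 0.005, "dz": -0.055, "wx": 0, "wy": 0, "wz": 0, "fingers": 1},
  {"dx": 0.005, "dy": 0.005, "dz": -0.055, "wx": 0, "wy": 0, "wz": 0, "fingers": 1},
])

```text
clock: 19.2
eef_pos: [556.8, -248.6, 217.7]
tool_rot: [-1.743, 1.568, 2.655]
force: [1.3, 0.4, -1.7]
width: 45.6
```

servo_tool([
  {"dx": 0.005, "dy": 0.005, "dz": -0.055, "wx": 0, "wy": 0, "wz": 0, "fingers": 1},
  {"dx": 0.005, "dy": 0.005, "dz": -0.055, "wx": 0, "wy": 0, "wz": 0, "fingers": 1},
  {"dx": 0.005, "dy": 0.005, "dz": -0.055, "wx": 0, "wy": 0, "wz": 0, "fingers": 1},
  {"dx": 0.005, "dy": 0.004, "dz": -0.05, "wx": 0, "wy": 0, "wz": 0, "fingers": 1},
  {"dx": 0, "dy": 0.003, "dz": -0.035, "wx": 0, "wy": 0, "wz": 0, "fingers": 1},
])

```text
clock: 19.82
eef_pos: [630.2, -74.2, 202.6]
tool_rot: [-1.848, 1.567, 2.552]
force: [1.0, -0.4, -0.9]
width: 45.6
```

servo_tool([
  {"dx": 0, "dy": 0, "dz": 0, "wx": -0.8, "wy": 0, "wz": 0, "fingers": 1},
  {"dx": 0, "dy": 0, "dz": 0, "wx": -1, "wy": 0, "wz": 0, "fingers": 1},
  {"dx": 0, "dy": 0, "dz": 0, "wx": -1, "wy": 0, "wz": 0, "fingers": 1},
  {"dx": 0, "dy": 0, "dz": 0, "wx": -0.86, "wy": 0, "wz": 0, "fingers": 1},
  {"dx": 0, "dy": 0, "dz": 0, "wx": 0, "wy": 0, "wz": 0, "fingers": 1},
])

```text
clock: 20.45
eef_pos: [629.8, -76.8, 202.8]
tool_rot: [-2.067, 1.568, 2.714]
force: [0.2, -0.9, -1.6]
width: 45.7
```

Run:
```python
from h import *
rep((629.7,-75.7,160),.07)
im=ctrl.get_image('wrist');cv2.imwrite('pics/w20.png',im[:,:,::-1])
im=ctrl.get_image('side');crop(im,220,140,360,280,5,'pics/s20.png')
```

```text
t 20.45 tcp [629.8 -76.8 202.8] yaw(tool y) 0.0683 tilt [-1.     -0.0029 -0.0015] F [ 0.2 -0.9 -1.6] w 45.7 j [ 0.48  0.72 -0.7   1.58  0.52  1.04 -1.87]
delta units dx,dy,dz [ 0.057   0.0001 -0.0014]
wx units -0.016
```

View pics/s20.png

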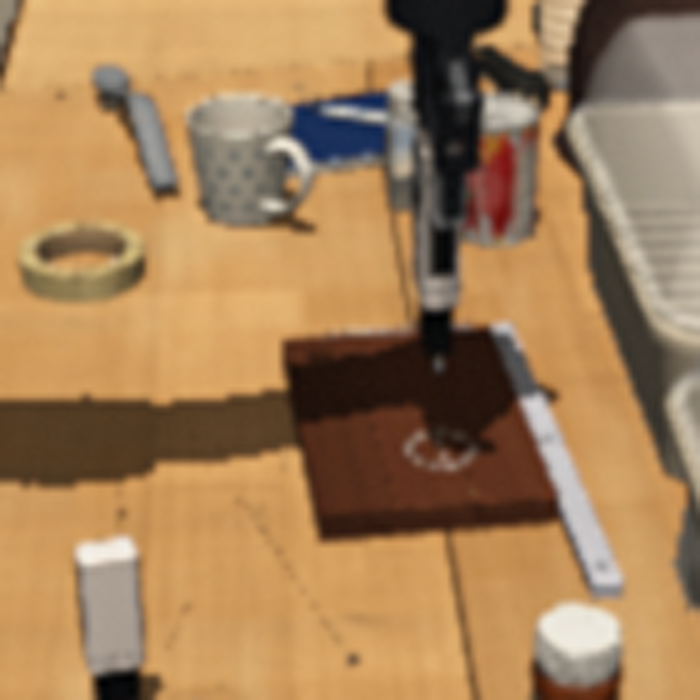

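View pics/w20.png

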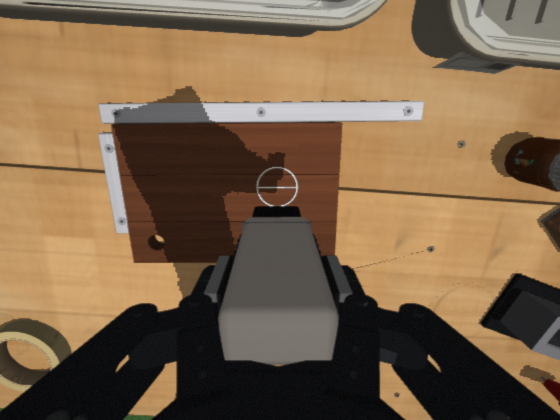

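Run:
```python
from h import *
s=rep();T=tool(s);ci=ctrl.camera_info('wrist');im=ctrl.get_image('wrist');s2=rep()
crop(im,100,95,350,275,3,'pics/w21.png')
for n in('board_ring',):
    for d in ctrl.mark_of(n,'wrist')[:2]:print(d['conf'],d['point'])
for p in((277.5,187),):
    X=unproj(ci,p,22);print(X.round(1),(T.T@(X-s['eef_pos'])).round(1))
    X=unproj(ctrl.camera_info('wrist'),p,22);print(X.round(1))
o=np.array([685.3,100.8]);a=.07;R=np.array([[np.cos(a),-np.sin(a)],[np.sin(a),np.cos(a)]]);print('pred ring',o+R@[-68,-172])
```

```text
t 20.55 tcp [630.  -76.7 203.1] yaw(tool y) 0.0676 tilt [-1.     -0.0023 -0.0012] F [ 0.1 -0.2 -2.2] w 44.9 j [ 0.48  0.72 -0.7   1.58  0.52  1.04 -1.87]
t 20.6 tcp [630.1 -76.7 203.2] yaw(tool y) 0.0679 tilt [-1.    -0.002 -0.001] F [-0.8  0.5 -1.8] w 45.5 j [ 0.48  0.72 -0.7   1.58  0.52  1.04 -1.87]
0.68 [279.6, 187.9]
[631.9 -75.9  22. ] [181.1   2.4  -0.5]
[632.1 -75.9  22. ]
pred ring [629.49670172 -75.53488566]
```

View pics/w21.png

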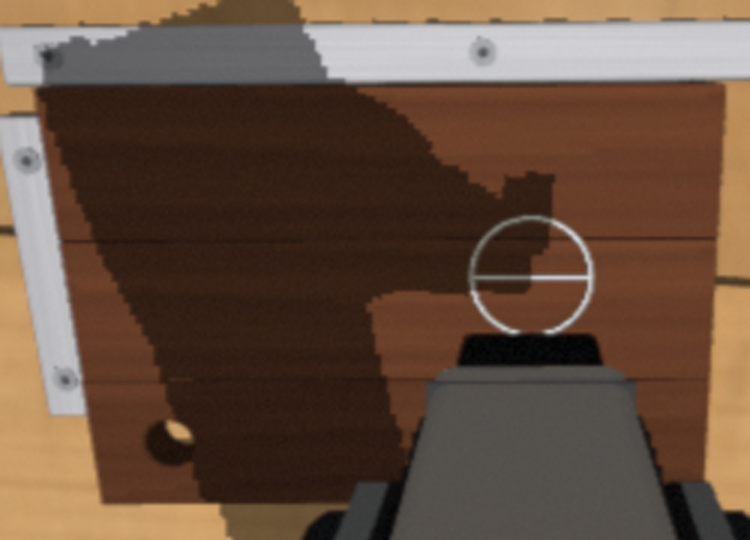

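Run:
```python
from h import *
s=rep();T=tool(s);ci=ctrl.camera_info('wrist')
for y0 in(-6,-4,-2,0,2,4):
    f=lambda v:proj(ci,s['eef_pos']+T@np.array(v,float)).round(1)
    print(y0,'nose',f((99.4,y0+9,-19)),f((99.4,y0+9,19)),'house',f((61.4,y0+13,-23)),f((61.4,y0+13,23)),'top back',f((-50.6,y0-13,0)),'tip',f((111.4,y0,0)))
```

```text
t 20.65 tcp [630.1 -76.7 203.3] yaw(tool y) 0.0684 tilt [-1.e+00 -2.e-03 -9.e-04] F [-0.3 -0.1 -2.2] w 45.7 j [ 0.48  0.72 -0.7   1.58  0.52  1.04 -1.87]
-6 nose [255.5 208.6] [300.7 208.5] house [246.1 219. ] [310.3 218.9] top back [278.9 377.5] tip [278.1 214.2]
-4 nose [255.4 206.3] [300.7 206.3] house [246.  216.3] [310.4 216.3] top back [278.9 373.5] tip [278.1 212.1]
-2 nose [255.4 204. ] [300.8 204. ] house [245.9 213.7] [310.5 213.6] top back [278.9 369.4] tip [278.1 209.9]
0 nose [255.3 201.7] [300.8 201.7] house [245.8 211. ] [310.6 211. ] top back [278.9 365.2] tip [278.1 207.8]
2 nose [255.3 199.4] [300.9 199.4] house [245.7 208.3] [310.7 208.3] top back [278.9 361. ] tip [278.1 205.6]
4 nose [255.2 197.1] [301. 197.] house [245.6 205.6] [310.8 205.6] top back [278.9 356.8] tip [278.1 203.4]
```

servo_tool([
  {"dx": 0.02, "dy": 0.0073, "dz": 0, "wx": 0, "wy": 0, "wz": 0, "fingers": 1},
  {"dx": 0.03, "dy": 0, "dz": 0, "wx": 0, "wy": 0, "wz": 0, "fingers": 1},
  {"dx": 0.02, "dy": 0, "dz": 0, "wx": 0, "wy": 0, "wz": 0, "fingers": 1},
  {"dx": 0.008, "dy": 0, "dz": 0, "wx": 0, "wy": 0, "wz": 0, "fingers": 1},
  {"dx": 0, "dy": 0, "dz": 0, "wx": 0, "wy": 0, "wz": 0, "fingers": 1},
])

```text
clock: 21.28
eef_pos: [635.5, -76.1, 144.7]
tool_rot: [-2.104, 1.568, 2.678]
force: [0.6, 0.6, -1.8]
width: 45.4
```

servo_tool([
  {"dx": 0, "dy": 0, "dz": 0, "wx": 0, "wy": 0, "wz": 0, "fingers": 1},
  {"dx": 0, "dy": 0, "dz": 0, "wx": 0, "wy": 0, "wz": 0, "fingers": 1},
])

```text
clock: 21.52
eef_pos: [636.0, -76.2, 145.8]
tool_rot: [-2.748, 1.57, 2.034]
force: [0.5, -1.1, -1.4]
width: 45.4
```

Run:
```python
from h import *
s=rep();T=tool(s);ci=ctrl.camera_info('wrist');im=ctrl.get_image('wrist')
crop(im,170,100,370,260,4,'pics/w22.png')
f=lambda v:proj(ci,s['eef_pos']+T@np.array(v,float)).round(1)
for y0 in(-6,-4,-2,0):print(y0,'nose',f((99.4,y0+9,0)),'house',f((61.4,y0+13,0)),'tip',f((111.4,y0,0)))
im=ctrl.get_image('side');crop(im,260,170,340,250,8,'pics/s22.png')
im=ctrl.get_image('top');crop(im,220,150,320,230,7,'pics/t22.png')
```

```text
t 21.52 tcp [636.  -76.2 145.8] yaw(tool y) 0.0693 tilt [-1.e+00 -3.e-04 -7.e-04] F [ 0.5 -1.1 -1.4] w 45.4 j [ 0.46  0.79 -0.66  1.61  0.57  0.94 -1.91]
-6 nose [278.1 208.5] house [278.2 219. ] tip [278.1 214.2]
-4 nose [278.1 206.3] house [278.2 216.3] tip [278.1 212.1]
-2 nose [278.1 204. ] house [278.2 213.7] tip [278.1 209.9]
0 nose [278.1 201.7] house [278.2 211. ] tip [278.1 207.8]
```

View pics/w22.png

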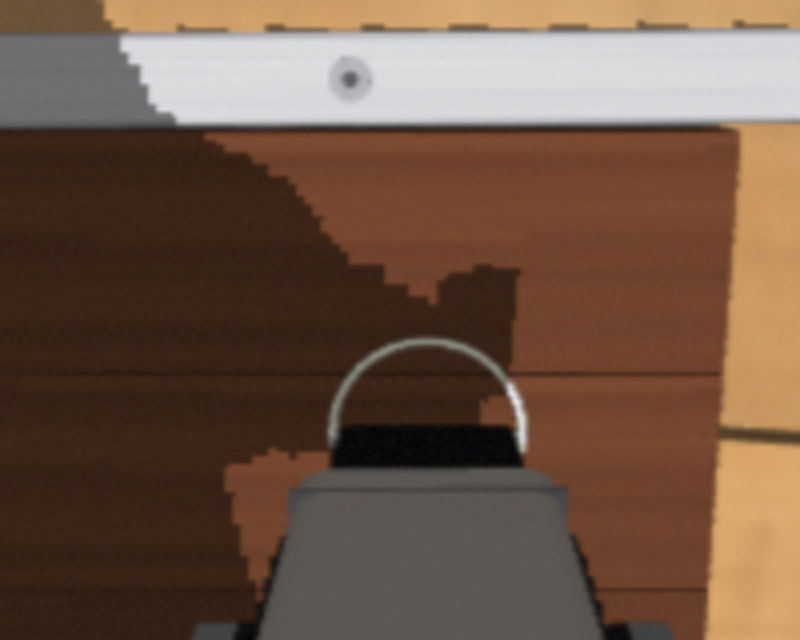

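View pics/s22.png

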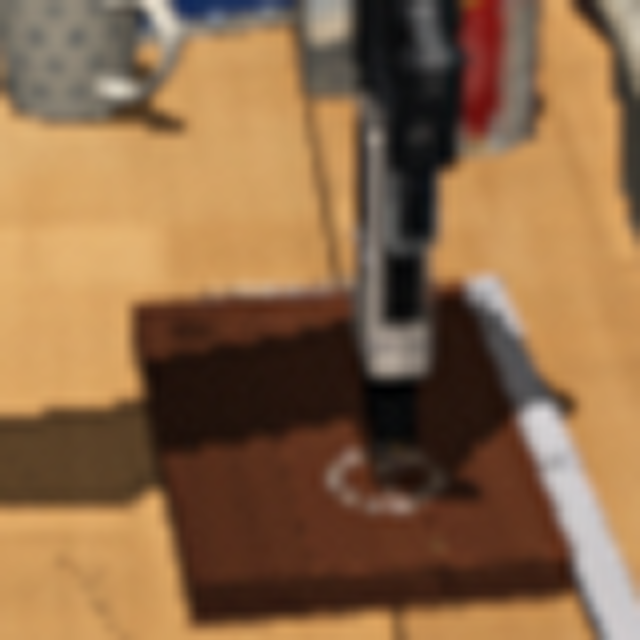

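Run:
```python
from h import *
s=rep();T=tool(s);ci=ctrl.camera_info('wrist')
X=unproj(ci,(276.6,184.7),22);v=T.T@(X-s['eef_pos']);print('ring top in tool',v.round(1),'centre y',v[1]-22)
for p in((252.3,206),(301.6,206)):print((T.T@(unproj(ci,p,22)-s['eef_pos'])).round(1))
X=unproj(ci,(250,131.7),22);print(X, )
for d in ctrl.mark_of('board_ring','side')[:2]:print('side ring',d['conf'],d['point'],unproj(ctrl.camera_info('side'),d['point'],22))
cs=ctrl.camera_info('side')
for y0 in(-4.4,-2,0):
  a=s['eef_pos']+T@np.array([99.4,y0,19.]);print('side nose end',y0,proj(cs,a), 'tip',proj(cs,s['eef_pos']+T@np.array([111.4,y0,0])), 'house',proj(cs,s['eef_pos']+T@np.array([61.4,y0-13,23.])),proj(cs,s['eef_pos']+T@np.array([61.4,y0+13,23.])))
print('ring pred side',proj(cs,(629.7,-75.7,22)))
```

```text
t 21.68 tcp [635.8 -76.3 145.4] yaw(tool y) 0.0692 tilt [-1.e+00 -9.e-04 -7.e-04] F [-0.1  1.  -2.3] w 45.2 j [ 0.46  0.79 -0.66  1.61  0.57  0.94 -1.91]
ring top in tool [123.4  18.   -1.3] centre y -3.9662505975079725
[123.5  -2.  -23.8]
[123.4  -2.   21.7]
[698.15612851 -47.84303824  22.        ]
side ring 0.58 [304.1, 228.8] [618.92429478 -78.29977677  22.        ]
side nose end -4.4 [308.72268832 225.27185733] tip [307.72121909 225.38058293] house [305.2001853  216.29131356] [313.02936505 215.75053641]
side nose end -2 [309.43365104 225.22131173] tip [308.42058666 225.33085592] house [305.92400587 216.24131782] [313.7507046  215.70071204]
side nose end 0 [310.02595067 225.17920243] tip [309.00322917 225.2894284 ] house [306.52701432 216.19966682] [314.35164644 215.65920378]
ring pred side [307.18711435 228.28391556]
```

The ring centre (tool y −4.0, z −1.1) and the nose (y0 ≈ −4.1, z −1.3) agree to well under 1 mm, so I'll descend and watch the force.

servo_tool([
  {"dx": 0.007, "dy": 0, "dz": 0, "wx": 0, "wy": 0, "wz": 0, "fingers": 1},
  {"dx": 0.005, "dy": 0, "dz": 0, "wx": 0, "wy": 0, "wz": 0, "fingers": 1},
  {"dx": 0, "dy": 0, "dz": 0, "wx": 0, "wy": 0, "wz": 0, "fingers": 1},
  {"dx": 0, "dy": 0, "dz": 0, "wx": 0, "wy": 0, "wz": 0, "fingers": 1},
])

```text
clock: 22.22
eef_pos: [635.6, -76.2, 136.0]
tool_rot: [-2.147, 1.569, 2.635]
force: [-0.2, 0.2, -1.8]
width: 45.5
```

servo_tool([
  {"dx": 0.003, "dy": 0, "dz": 0, "wx": 0, "wy": 0, "wz": 0, "fingers": 1},
  {"dx": 0, "dy": 0, "dz": 0, "wx": 0, "wy": 0, "wz": 0, "fingers": 1},
  {"dx": 0, "dy": 0, "dz": 0, "wx": 0, "wy": 0, "wz": 0, "fingers": 1},
])

```text
clock: 22.6
eef_pos: [635.6, -76.2, 133.8]
tool_rot: [-2.149, 1.569, 2.633]
force: [0.6, 0.3, -2.0]
width: 45.2
```

Run:
```python
from h import *
rep((636,-76.2,127.4),.07)
im=ctrl.get_image('side');crop(im,260,170,340,250,8,'pics/s23.png')
```

```text
t 22.6 tcp [635.6 -76.2 133.8] yaw(tool y) 0.0693 tilt [-1.     -0.0015 -0.001 ] F [ 0.6  0.3 -2. ] w 45.2 j [ 0.45  0.81 -0.66  1.62  0.59  0.92 -1.92]
delta units dx,dy,dz [ 0.0085  0.0006 -0.    ]
wx units -0.007
```

View pics/s23.png

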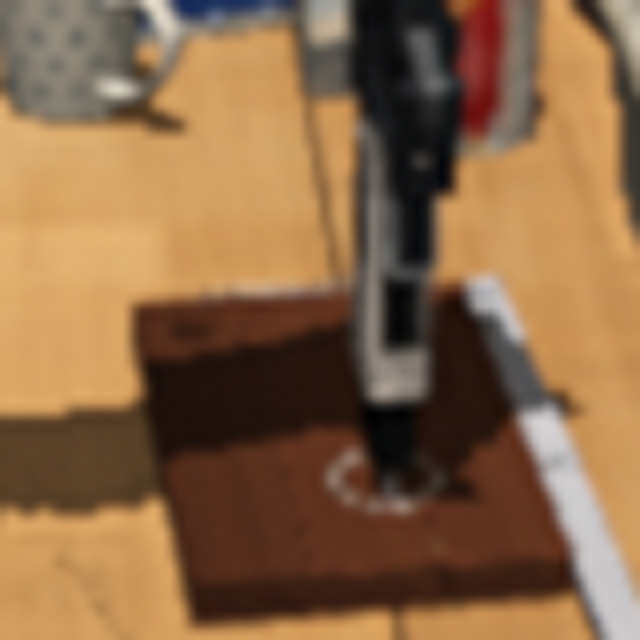

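The pins are just touching, inside the ring. Pressing in small steps.

servo_tool([
  {"dx": 0.0025, "dy": 0, "dz": 0, "wx": 0, "wy": 0, "wz": 0, "fingers": 1},
  {"dx": 0, "dy": 0, "dz": 0, "wx": 0, "wy": 0, "wz": 0, "fingers": 1},
  {"dx": 0, "dy": 0, "dz": 0, "wx": 0, "wy": 0, "wz": 0, "fingers": 1},
])

```text
clock: 23.02
eef_pos: [635.8, -76.2, 132.1]
tool_rot: [-2.327, 1.569, 2.454]
force: [0.0, 0.2, -0.3]
width: 45.4
```

servo_tool([
  {"dx": 0.0025, "dy": 0, "dz": 0, "wx": 0, "wy": 0, "wz": 0, "fingers": 1},
  {"dx": 0, "dy": 0, "dz": 0, "wx": 0, "wy": 0, "wz": 0, "fingers": 1},
  {"dx": 0, "dy": 0, "dz": 0, "wx": 0, "wy": 0, "wz": 0, "fingers": 1},
])

```text
clock: 23.4
eef_pos: [635.7, -76.2, 130.2]
tool_rot: [-2.293, 1.569, 2.488]
force: [0.4, -0.6, 1.3]
width: 45.4
```

servo_tool([
  {"dx": 0.0025, "dy": 0, "dz": 0, "wx": 0, "wy": 0, "wz": 0, "fingers": 1},
  {"dx": 0, "dy": 0, "dz": 0, "wx": 0, "wy": 0, "wz": 0, "fingers": 1},
  {"dx": 0, "dy": 0, "dz": 0, "wx": 0, "wy": 0, "wz": 0, "fingers": 1},
])

```text
clock: 23.78
eef_pos: [635.7, -76.2, 128.3]
tool_rot: [-2.285, 1.569, 2.497]
force: [0.6, 1.3, 1.5]
width: 44.8
```

servo_tool([
  {"dx": 0.0012, "dy": 0, "dz": 0, "wx": 0, "wy": 0, "wz": 0, "fingers": 1},
  {"dx": 0, "dy": 0, "dz": 0, "wx": 0, "wy": 0, "wz": 0, "fingers": 1},
  {"dx": 0, "dy": 0, "dz": 0, "wx": 0, "wy": 0, "wz": 0, "fingers": 1},
  {"dx": 0, "dy": 0, "dz": 0, "wx": 0, "wy": 0, "wz": 0, "fingers": 1},
])

```text
clock: 24.28
eef_pos: [635.7, -76.2, 127.3]
tool_rot: [-2.277, 1.569, 2.504]
force: [0.6, -0.4, 1.8]
width: 45.4
```

Run:
```python
from h import *
s=rep();T=tool(s);ci=ctrl.camera_info('wrist');im=ctrl.get_image('wrist')
crop(im,170,100,370,260,4,'pics/w24.png')
F=[]
for i in range(6):
    im=ctrl.get_image('side');F.append(ctrl.read_state()['force'][2])
print('Fz',np.mean(F),F)
crop(im,260,170,340,250,8,'pics/s24.png')
im=ctrl.get_image('top');crop(im,200,140,340,260,5,'pics/t24.png')
f=lambda v:proj(ci,s['eef_pos']+T@np.array(v,float)).round(1)
rep()
```

```text
t 24.27 tcp [635.7 -76.2 127.3] yaw(tool y) 0.0693 tilt [-1.     -0.0013 -0.0011] F [ 0.6 -0.4  1.8] w 45.4 j [ 0.45  0.81 -0.65  1.63  0.59  0.91 -1.93]
Fz 2.2040555634055266 [np.float64(2.099092647636577), np.float64(2.4838799425212827), np.float64(2.614651992401133), np.float64(2.3107148060873564), np.float64(2.8469161511677994), np.float64(0.8690778406190105)]
t 24.68 tcp [635.6 -76.2 127.3] yaw(tool y) 0.0693 tilt [-1.     -0.0013 -0.0011] F [0.3 0.2 2.4] w 45.4 j [ 0.45  0.81 -0.65  1.63  0.59  0.91 -1.93]
```

View pics/w24.png

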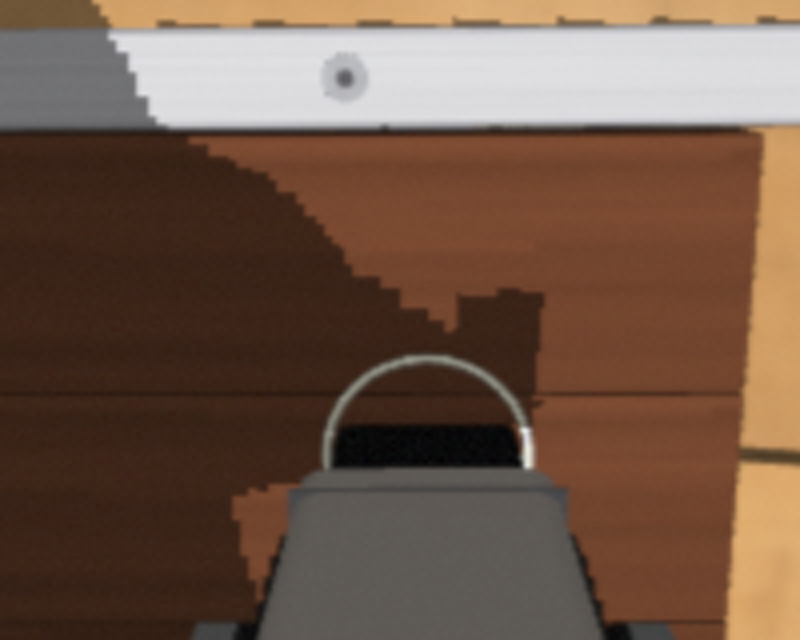

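View pics/s24.png

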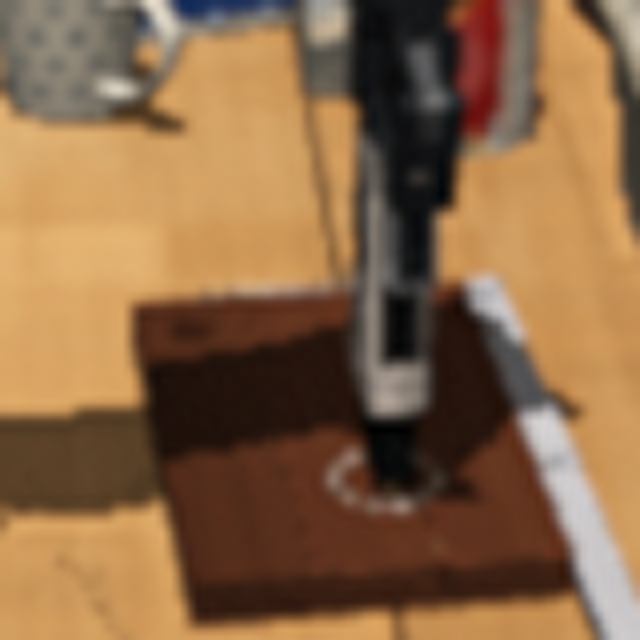

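View pics/t24.png

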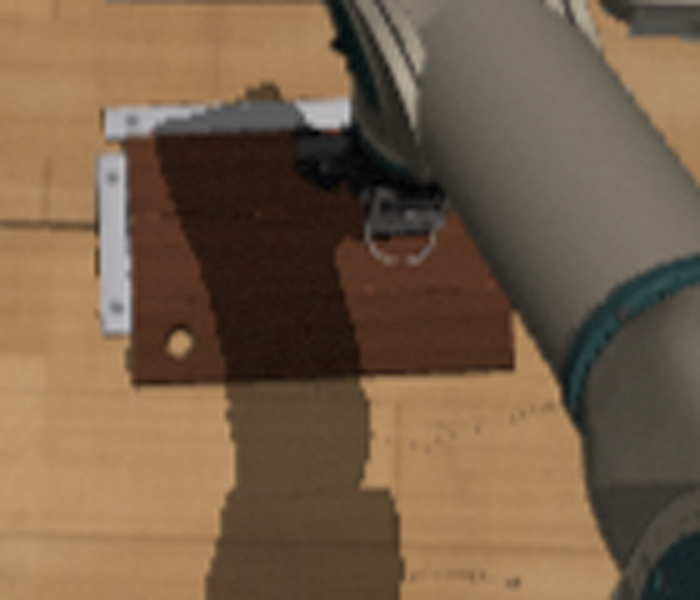

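Run:
```python
from h import *
s=rep();T=tool(s);ci=ctrl.camera_info('wrist')
v=T.T@(unproj(ci,(276.8,188.7),22)-s['eef_pos']);print('ring centre',v[1]-22,v[2])
w=T.T@(unproj(ci,(276.6,206.5),s['eef_pos'][2]-99.4)-s['eef_pos']);print('nose y0',w[1]-9,w[2])
for p in((201+ .0,132.6),(350,132.6)):print()
```

```text
t 24.68 tcp [635.6 -76.2 127.3] yaw(tool y) 0.0693 tilt [-1.     -0.0013 -0.0011] F [0.3 0.2 2.4] w 45.4 j [ 0.45  0.81 -0.65  1.63  0.59  0.91 -1.93]
ring centre -3.314855258599117 -1.0744178588897413
nose y0 -4.220546744399492 -1.2450135226739654
```

The pins are within about 1 mm of the ring's centre, net force is about 4.1 N (half way in), and the board is flush. Handing in.

```bash
python3 -c "
from cell import ctrl
print(ctrl.finish_job())"
```

```text
the job is handed in; nothing more can be done
None
```

I pushed the board into the corner stop without lifting it, took the larger white meter out of its stand, and handed in while holding it upright on the chalk ring. The job report gave no verdict; it was handed in at about 24.7 s on the robot's clock.

- **Board:** It went against the far bar first, then the left bar, and each push ended in firm contact (about 8 N). The last camera views show it flush with both bars. The largest gap measured was about 2.6 mm, at the far left corner from the top camera, against a limit of 6 mm.
- **Position on the ring:** The wrist camera put the pins' midpoint about 1 mm from the ring's centre. The line across the ring ran along the jaws, and the tool was within 0.002 rad of vertical.
- **Pressure:** The net push on the board was about 4.1 N, with single readings varying by about ±1 N. That matches the height reading, which puts the pins about 6 mm in. I could not read the pin travel directly.
- **Disagreements:** The side camera network placed the ring about 11 mm away (confidence 0.58). I disregarded that because my wrist, top and direct side-view measurements agreed with each other. One early wrist picture was off by about 9 mm because the arm was still swinging after a quick stop, so I let it settle before measuring again.

I steered clear of the other things and saw none displaced in the pictures I took, but I did not re-measure their positions at the end.

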